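Set up the dry store for the slide boxes

TASK

Get the dry store ready for today's slides: hold the steel beaker over the white pan and pour all the drying canisters out of it into the pan, then stand the empty beaker upright back on its black rubber coaster. Stack all the grey slide boxes into one square column on the aluminium plate, each lying flat (either way up) and straight above the marked outline, none left out; put right anything that goes astray on the way, and leave the other things on the desk alone.

Things in the scene. Friction and masses are not known exactly. Their poses are not given: they have to be found in the camera images.
- beaker: open round steel beaker, 66 mm across at the rim (64 at the foot), 95 mm tall, wall 3 mm, floor 4 mm, 0.12 kg empty; starts upright on the coaster with the canisters loose in its lower 50 mm; they slide easily on the polished steel and run out when it is tipped 110 to 120 degrees. Origin: centre of its underside; z up along its axis to the mouth
- coaster: flat round black rubber coaster fixed to the desk, 110 mm across, 4 mm thick; origin: centre of its underside (on the desk top)
- pan: open square white plastic pan fixed to the desk, 130 x 130 mm outside, 120 x 120 mm inside, walls 5 mm, 55 mm tall, floor 5 mm; origin: centre of its underside; z up, x and y along its sides
- plate: flat aluminium base plate fixed to the desk, 170 x 130 mm, 10 mm thick; four thin black corner marks on it outline, in its middle, the footprint of one slide box. Origin: centre of its underside; x along its 170 mm side; a slide box placed in the outline has its own x along (or opposite to) the plate's x and its origin 10 mm above the plate's origin
- canister0: white cylindrical drying-agent canister, 21 mm across, 22 mm tall, 12 g; starts in the beaker; always present. Origin: centre of its underside, z along its axis
- canister1: white cylindrical drying-agent canister, 21 mm across, 22 mm tall, 12 g; starts in the beaker; always present. Origin: centre of its underside, z along its axis
- canister2: white cylindrical drying-agent canister, 21 mm across, 22 mm tall, 12 g; starts in the beaker; always present. Origin: centre of its underside, z along its axis
- canister3: white cylindrical drying-agent canister, 21 mm across, 22 mm tall, 12 g; starts in the beaker; always present. Origin: centre of its underside, z along its axis
- canister4: white cylindrical drying-agent canister, 21 mm across, 22 mm tall, 12 g; starts in the beaker; present or absent (None): 1 to 4 of canister4 to canister7 are there. Origin: centre of its underside, z along its axis
- canister5: white cylindrical drying-agent canister, 21 mm across, 22 mm tall, 12 g; starts in the beaker; present or absent (None): 1 to 4 of canister4 to canister7 are there. Origin: centre of its underside, z along its axis
- canister6: white cylindrical drying-agent canister, 21 mm across, 22 mm tall, 12 g; starts in the beaker; present or absent (None): 1 to 4 of canister4 to canister7 are there. Origin: centre of its underside, z along its axis
- canister7: white cylindrical drying-agent canister, 21 mm across, 22 mm tall, 12 g; starts in the beaker; present or absent (None): 1 to 4 of canister4 to canister7 are there. Origin: centre of its underside, z along its axis
- slidebox0: closed grey plastic slide box with a dark seam and a paper patch on its flat top, 130 (x) x 68 (y) x 34 (z) mm, 0.15 to 0.3 kg, lying flat on the desk; all alike; between 3 and 5 are present, the others absent (None). Origin: centre of its underside; x along its length, z up
- slidebox1: closed grey plastic slide box with a dark seam and a paper patch on its flat top, 130 (x) x 68 (y) x 34 (z) mm, 0.15 to 0.3 kg, lying flat on the desk; all alike; between 3 and 5 are present, the others absent (None). Origin: centre of its underside; x along its length, z up
- slidebox2: closed grey plastic slide box with a dark seam and a paper patch on its flat top, 130 (x) x 68 (y) x 34 (z) mm, 0.15 to 0.3 kg, lying flat on the desk; all alike; between 3 and 5 are present, the others absent (None). Origin: centre of its underside; x along its length, z up
- slidebox3: closed grey plastic slide box with a dark seam and a paper patch on its flat top, 130 (x) x 68 (y) x 34 (z) mm, 0.15 to 0.3 kg, lying flat on the desk; all alike; between 3 and 5 are present, the others absent (None). Origin: centre of its underside; x along its length, z up
- slidebox4: closed grey plastic slide box with a dark seam and a paper patch on its flat top, 130 (x) x 68 (y) x 34 (z) mm, 0.15 to 0.3 kg, lying flat on the desk; all alike; between 3 and 5 are present, the others absent (None). Origin: centre of its underside; x along its length, z up
- oil_bottle: bystander, to be left alone: small amber glass bottle with black cap, 36 mm across, 75 mm tall, standing; origin: centre of its underside
- marker: bystander, to be left alone: white felt marker with a black cap, 115 x 14 x 14 mm, lying; origin: centre of its underside, x along it
- stapler: bystander, to be left alone: black desk stapler, 110 x 34 x 50 mm; origin: centre of its underside, x along it
- beaker_rim (a point): centre of the beaker's mouth, 95 mm above its underside
Mind the look-alikes: they are no part of the job. Leave any orange look-alike of the slidebox0 alone.

How it is judged:
By the outcome, as a careful person would: the job done as asked, in the order asked, and still so for the second after the job is handed in, with the robot touching nothing.
Of slidebox0, slidebox1, slidebox2, slidebox3, slidebox4 only 3 to 5 are there at a start; the rules pass over those that are not, and their reading is None.
Of canister4, canister5, canister6, canister7 only 1 to 4 are there at a start; the rules pass over those that are not, and their reading is None.
At some moment in a run one of beaker, slidebox0, slidebox1, slidebox2, slidebox3, slidebox4 may be knocked a few centimetres aside while the robot is not near it.
It also fails if it takes over 210 s, if anything falls off the work surface, if the arm or the gripper's body presses on something with over 40 N, if the wrist force passes 120 N, or if a joint passes its speed limit or range.

ROBOT

A 7-joint arm with a two-finger parallel gripper is mounted at the origin on the work surface. World frame = base frame: x ahead of the robot, y to its left, z up, the work surface at z = 0. Lengths are in m, angles in rad, forces in N, time in s.
With the tool pointing down it reaches from about 0.4 to 0.85 m from the base axis. Payload 4.4 kg.
Tool frame: the origin (TCP) lies at the very end of the fingers, on their centre line; the grasp point (between the pads) lies 19 mm behind it; z points along the fingers, y is the line along which they close (so a half turn about z gives the same grasp; the last joint's range is limited). The gripper opens to 94 mm and grips with 3 to 60 N. Pads are 16 mm wide; open, the fingers measure 119 mm over their backs; the gripper's body (75 mm by 177 mm) begins 78 mm behind the grasp point.
Start: joints at [1.218, 0.628, 0.038, 1.517, -0.027, 0.996, -0.02], TCP at [0.184, -0.623, 0.184] pointing down, gripper open.
Joint ranges: [-3.06, 3.06], [-0.37, 2.12], [-1.25, 1.32], [0.18, 2.47], [-1.1, 4.24], [0.23, 1.98], [-2.94, 2.94]. Speed limits (rad/s): [2.57, 2.57, 3.14, 3.14, 3.14, 3.14, 3.14].

INTERFACE

Orientations are given as a 3x3 rotation matrix whose columns are the frame's x, y, z axes.
In Python, from rig import r gives the robot as it stands.
- The arm moves only by the tool jog_arm, never from a script. Its argument "commands" is a list of rows, each an object of numbers: "x", "y", "z": the shift along the tool's x, y, z each as a share of 30 cm, from -1 to 1; "ax", "ay", "az": the turn, a rotation vector about the tool's x, y, z each as a share of pi rad, from -1 to 1; "grip": the closure, from 0 (fully open) to 1 (shut). In form: [{"x": .., "y": .., "z": .., "ax": .., "ay": .., "az": .., "grip": ..}, ...]. A call has 1 to 5 rows; each row is the pose to reach, as a shift and turn from the pose commanded when the call began, along the tool's axes at that moment, turning the shorter way round; what a row does not reach only later rows make up. A row lasts 1/8 s, in which the tool goes at most 62.5 mm and 10.7 degrees, less where a joint would pass 70% of its speed; a pose out of reach is approached as far as the arm can. A call with a number of a shift or a turn outside -1 to 1 is refused whole. A call with a gripper value outside its range is refused whole. The fingers move at their own pace and stop on an object; "force" is the grip in N (left out, the last holds). Time passes only in rows, so rows that repeat a pose let the fingers close. It gives the time, the measured TCP pose, the force, the opening and the grip force at its end, in the units of the state.
- r.sense(): the state, without advancing time (a new reading comes with each control period).
- r.grab_frame(name): name is "scene" or "top" or "wrist"; returns a dict with "color" (384x512x3 uint8, red, green, blue), "z_map" (384x512 float32, m along the optical axis (not along the pixel's ray), 0 where there is no reading), "K" (3x3 intrinsics, pixels), "xyz" and "rotation" of the camera in the world; the wrist camera has in their place "mount" (4x4, takes a point from camera to tool coordinates, whose origin is the TCP and whose axes are the flange's). Camera axes: x right, y down, z forward; pixel columns grow to the right and rows downward; lengths in m; the calibration is good to about 2 mm. A picture is of the moment at which its call begins: read the wrist's pose just before it.
- r.close_job(): hands the job in; it is judged then, once.
Trained networks look in the newest picture that a camera, given by its name, has taken for a name from the list of things; names that differ only in an ending like _2 or _b are one class to them, and where a whole thing is asked for, a point or a joint stands for the part that bears it (a point fixed in the world has none). Each returns a list of dicts, best first, with "p" (0 to 1); they miss things now and then, are a little off and sometimes report something else, mostly with a low value. They report only what shows in the picture. A call takes as long as a camera call. They do not tell look-alikes from the thing itself.
- r.look_for(label, camera): "location" ([column, row] in pixels, amid what is visible of it).
- r.silhouettes(label, camera): "pixels" (384x512 bool, what is visible of it) and "location" ([column, row] in pixels, amid what is visible of it).
- r.spot_point(label, camera): "location" ([column, row] in pixels: a listed point, or the origin of a listed thing).
The state is a dict: "t": time; "joint_pos": joint angles; "qvel": joint speeds; "tau": joint torques, N m; "tcp_pos": TCP position; "eef_rot": TCP orientation; "wrist_force": force on the tool from outside, world axes, zero at the start; "moment": the same for the moment, N m; "width": finger opening in m; "gripper_force": force on a finger pad.
Only numpy, scipy, OpenCV 4.12 (cv2) and the standard library are available. Lean on these libraries where they do the work, as an engineer would, in place of code of your own. Each camera call takes 0.05 s, during which the arm holds its last target. There are 200 camera calls.

## Working session

There is one attempt and no reset: what is moved stays moved. The work goes in short steps, Python scripts to look and compute and a tool call to move; the robot and the scene stay as the last step left them, time stands still between calls to the robot, and variables do not carry over. Pictures are saved under pics/ and viewed, at most 14 in all, crops included, and the job is handed in when it is done.

Besides the shell and the picture viewer there is one more tool, called after ">>>" in YAML: its name, and indented under it one key for each argument. jog_arm: Moves the arm, as the interface text tells. Shift numbers are shares of 30 cm and turn numbers shares of pi rad, none past 1 either way. Its arguments: {"type":"object","properties":{"commands":{"type":"array","items":{"type":"object","properties":{"x":{"type":"number"},"y":{"type":"number"},"z":{"type":"number"},"ax":{"type":"number"},"ay":{"type":"number"},"az":{"type":"number"},"grip":{"type":"number"}}}},"force":{"type":"number"}},"required":["commands"]}

```bash
ls; mkdir -p pics
cat > h.py <<'E'
import numpy as np, cv2
from rig import r
def snap(n):
    s=r.sense(); f=r.grab_frame(n)
    if n=='wrist':
        M=np.eye(4); M[:3,:3]=s['eef_rot']; M[:3,3]=s['tcp_pos']; M=M@np.array(f['mount'])
    else:
        M=np.eye(4); M[:3,:3]=f['rotation']; M[:3,3]=f['xyz']
    f['M']=M; return f
def cloud(f):
    z=f['z_map']; K=np.array(f['K']); v,u=np.mgrid[:z.shape[0],:z.shape[1]]
    p=np.stack([(u-K[0,2])/K[0,0]*z,(v-K[1,2])/K[1,1]*z,z],-1)
    P=p@f['M'][:3,:3].T+f['M'][:3,3]; P[z<=0]=np.nan; return P
def save(f,n,crop=None,k=1):
    c=f['color'][:,:,::-1]
    if crop: c=c[crop[1]:crop[3],crop[0]:crop[2]]
    cv2.imwrite('pics/'+n,cv2.resize(c,None,fx=k,fy=k,interpolation=cv2.INTER_CUBIC))
E
python3 - <<'E'
from h import *
s=r.sense(); print(s['t'],s['tcp_pos'],s['eef_rot'])
a=snap('top'); b=snap('scene'); print(a['M'],b['M'],a['K'])
c=cv2.resize(a['color'],(800,600)); save(a,'top.png',None,1.5); save(b,'scene.png',None,1.5)
P=cloud(a)
for cam in('top','scene'):
  Q=cloud(a if cam=='top' else b)
  for n in('beaker','coaster','pan','plate','slidebox0','canister0','oil_bottle','marker','stapler'):
    for d in r.silhouettes(n,cam):
        if d['p']<.3: continue
        m=d['pixels']; q=Q[m]; q=q[~np.isnan(q[:,0])]
        print(cam,n,round(d['p'],2),np.round(d['location']),m.sum(),np.round(np.median(q,0),3))
E
```

```text
pics
0.0 [ 0.18368409 -0.62275255  0.18319169] [[ 9.59165780e-01  2.82843951e-01 -5.52643209e-04]
 [ 2.82844490e-01 -9.59164095e-01  1.79816985e-03]
 [-2.14740574e-05 -1.88105508e-03 -9.99998231e-01]]
[[ 0.00430478 -0.99195108  0.12654847  0.46181082]
 [-0.99983894 -0.00206465  0.01782759  0.05291405]
 [-0.01742282 -0.12660483 -0.99180021  1.15631546]
 [ 0.          0.          0.          1.        ]] [[ 0.8716582   0.36752268 -0.32425154  0.94465368]
 [ 0.4898012  -0.62957173  0.60310382 -0.58605566]
 [ 0.01751473 -0.68451919 -0.72878441  0.88158674]
 [ 0.          0.          0.          1.        ]] [[422.98523109   0.         253.94291617]
 [  0.         422.98523109 191.39835156]
 [  0.           0.           1.        ]]
top beaker 0.86 [420. 194.] 750 [ 0.6   -0.36   0.061]
top coaster 0.84 [404. 199.] 630 [ 0.598 -0.33   0.004]
top pan 0.55 [329. 190.] 2569 [ 0.603 -0.134  0.006]
top pan 0.55 [415. 189.] 68 [ 0.613 -0.362  0.03 ]
top plate 0.88 [239. 183.] 2795 [0.628 0.116 0.01 ]
top slidebox0 0.97 [155. 187.] 1348 [0.617 0.338 0.033]
top slidebox0 0.89 [ 99. 203.] 1293 [0.
[... 340 characters left out ...]
4 -0.373  0.004]
scene pan 0.4 [166. 328.] 1068 [ 0.602 -0.356  0.064]
scene plate 0.78 [273. 210.] 1829 [0.633 0.113 0.01 ]
scene slidebox0 0.9 [217. 184.] 914 [0.441 0.1   0.033]
scene slidebox0 0.73 [251. 160.] 730 [0.473 0.262 0.033]
scene slidebox0 0.71 [306. 138.] 566 [0.581 0.483 0.033]
scene slidebox0 0.66 [300. 165.] 803 [0.625 0.327 0.033]
scene slidebox0 0.6 [196. 210.] 182 [ 0.432 -0.004  0.013]
scene canister0 0.64 [165. 321.] 81 [ 0.586 -0.345  0.052]
scene canister0 0.41 [272. 210.] 1831 [0.633 0.113 0.01 ]
scene oil_bottle 0.68 [300. 251.] 271 [ 0.782 -0.013  0.044]
scene marker 0.44 [196. 211.] 169 [ 0.432 -0.004  0.013]
scene stapler 0.65 [326. 200.] 562 [0.752 0.233 0.028]
```

View pics/top.png

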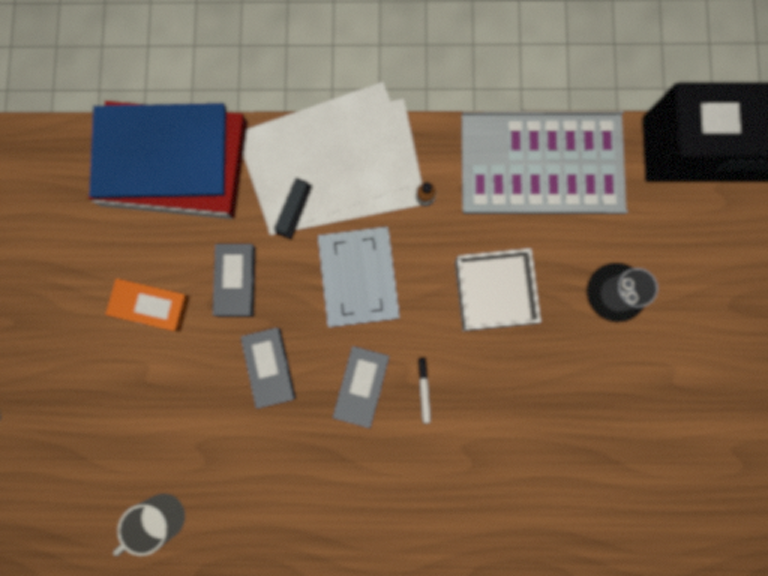

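View pics/scene.png

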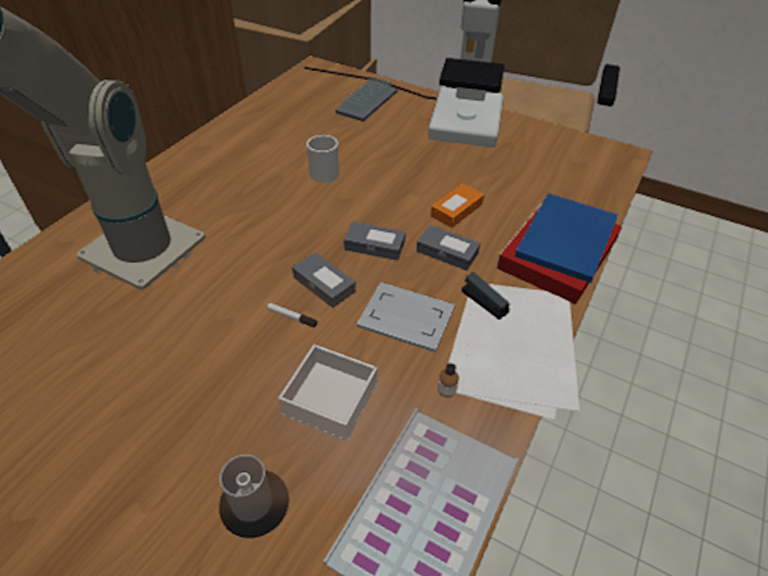

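The top view shows three grey boxes at about (233,280), (268,367) and (361,386), in 1.5x pixels. The orange look-alike is at (146,305) and has to be left alone. The beaker is at (635,288), the coaster at (617,292), the pan at (498,290) and the plate at (358,277). The scene view shows the same three boxes, plus the mug, books and other bystanders.

```bash
cat >> h.py <<'E'
from scipy.spatial.transform import Rotation as Ro
def rel(p,R):
    "shift/turn in jog units from present pose to (p,R)"
    s=r.sense(); T=np.array(s['eef_rot']); d=T.T@(np.array(p)-s['tcp_pos'])/.3
    w=Ro.from_matrix(T.T@R).as_rotvec()/np.pi
    return np.round(d,3),np.round(w,3)
def tool(az,down,flip=1):
    "tool z at azimuth az, down below horizontal (deg), y horizontal"
    a,t=np.radians([az,down]); z=np.array([np.cos(a)*np.cos(t),np.sin(a)*np.cos(t),-np.sin(t)])
    y=flip*np.array([np.sin(a),-np.cos(a),0]); return np.stack([np.cross(y,z),y,z],1)
def rect(P,m,lo,hi):
    q=P[m]; q=q[(q[:,2]>lo)&(q[:,2]<hi)]; h=np.median(q[:,2])
    (cx,cy),(w,l),a=cv2.minAreaRect((q[:,:2]*1000).astype(np.float32))
    if w<l: a+=90
    return np.round([cx,cy,max(w,l),min(w,l),(a+90)%180-90,h*1000],1)
E
python3 - <<'E'
from h import *
for n in('top','scene'):
  f=snap(n); P=cloud(f)
  for k,lo,hi in(('slidebox0',.028,.045),('plate',.005,.016),('pan',.048,.065),('beaker',.085,.11),('coaster',.002,.008)):
    for d in r.silhouettes(k,n):
      if d['p']>.4:
        try: print(n,k,round(d['p'],2),rect(P,d['pixels'],lo,hi))
        except Exception as e: print(n,k,'-')
s=r.sense(); f=r.grab_frame('wrist'); print(np.round(f['mount'],3))
for az in(60,):
  for fl in(1,-1): print(az,fl,rel([.45,-.5,.32],tool(az,25,fl)))
E
```

```text
top slidebox0 0.95 [430.  109.2 129.7  68.6 -14.6  33.7]
top slidebox0 0.92 [573.8 496.2 129.2  67.   76.8  33.3]
top slidebox0 0.8 [ 6.186e+02  3.415e+02  1.288e+02  6.890e+01 -1.000e-01  3.350e+01]
top plate 0.63 [ 0.  0.  0.  0.  0. nan]
top pan 0.95 [ 601.1 -130.6  131.   130.4  -84.1   54.7]
top beaker 0.88 [ 597.7 -353.8   64.4   64.   -50.2   96.1]
top coaster 0.7 [ 598.2 -343.9  109.    90.6   13.3    4.7]
scene slidebox0 0.93 [432.1 110.7 132.2  71.1 -16.   34.4]
scene slidebox0 0.78 [464.7 277.2 129.3  73.1  13.9  34.3]
scene slidebox0 0.74 [620.7 343.2 130.9  74.2   0.9  34.2]
scene slidebox0 0.58 [575.9 495.5 127.8  71.3  75.5  34.2]
scene plate 0.56 [630.4 118.9 169.5 135.3   7.2  10.4]
scene pan 0.58 [ 602.  -129.5  132.5  131.2  -83.8   54.3]
scene beaker 0.7 [ 599.8 -353.8   64.5   64.5   34.2   96.1]
scene coaster 0.58 [625.2 362.7 121.2 112.7  -3.    5.3]
scene coaster 0.57 [ 610.5 -356.9  109.    90.3   60.4    4.5]
[[-0.    -0.964 -0.265  0.077]
 [ 1.     0.    -0.001 -0.   ]
 [ 0.001 -0.265  0.964 -0.202]
 [ 0.     0.     0.     1.   ]]
60 1 (array([ 0.967, -0.144, -0.453]), array([ 0.137,  0.343, -0.215]))
60 -1 (array([ 0.967, -0.144, -0.453]), array([ 0.419, -0.167,  0.657]))
  return _methods._mean(a, axis=axis, dtype=dtype,
  ret = ret.dtype.type(ret / rcount)
```

>>> jog_arm:
  commands:
    - {"x": 0.95, "y": -0.14, "z": -0.45}
    - {"x": 0.95, "y": -0.14, "z": -0.45}
    - {"x": 0.95, "y": -0.14, "z": -0.45}
    - {"x": 0.95, "y": -0.14, "z": -0.45, "ax": 0.137, "ay": 0.343, "az": -0.215, "grip": 0}
    - {"x": 0.95, "y": -0.14, "z": -0.45, "ax": 0.137, "ay": 0.343, "az": -0.215, "grip": 0}

```text
invalid input
```

Run:
```python
from h import *
s=r.sense(); print(np.round(s['joint_pos'],2),s['tcp_pos'],s['t']); print(rel([.45,-.5,.32],tool(60,25)))
```

```text
[ 1.22  0.63  0.04  1.52 -0.03  1.   -0.02] [ 0.18390134 -0.62345962  0.18407476] 1.65
(array([ 0.967, -0.144, -0.453]), array([ 0.137,  0.343, -0.215]))
```

>>> jog_arm:
  commands:
    - {"x": 0.95, "y": -0.14, "z": -0.45, "ax": 0, "ay": 0, "az": 0, "grip": 0}
    - {"x": 0.95, "y": -0.14, "z": -0.45, "ax": 0, "ay": 0, "az": 0, "grip": 0}
    - {"x": 0.95, "y": -0.14, "z": -0.45, "ax": 0.137, "ay": 0.343, "az": -0.215, "grip": 0}
    - {"x": 0.95, "y": -0.14, "z": -0.45, "ax": 0.137, "ay": 0.343, "az": -0.215, "grip": 0}
    - {"x": 0.95, "y": -0.14, "z": -0.45, "ax": 0.137, "ay": 0.343, "az": -0.215, "grip": 0}

```text
t: 2.28
tcp_pos: [0.4421, -0.5043, 0.319]
eef_rot: [[0.758, 0.566, 0.324], [0.465, -0.818, 0.339], [0.457, -0.107, -0.883]]
wrist_force: [1.5, 0.9, -1.5]
width: 0.094
gripper_force: 0.0
```

Run:
```python
from h import *
s=r.sense(); print(np.round(s['joint_pos'],2),s['tcp_pos'],s['t']); print(rel([.45,-.5,.32],tool(60,25)))
```

```text
[ 1.18  0.67 -0.21  1.19 -0.35  1.43  0.09] [ 0.44212143 -0.50432256  0.31897832] 2.275
(array([0.028, 0.003, 0.01 ]), array([ 0.08 ,  0.198, -0.123]))
```

>>> jog_arm:
  commands:
    - {"x": 0.02, "y": 0, "z": 0.01, "ax": 0.08, "ay": 0.198, "az": -0.123, "grip": 0}
    - {"x": 0.02, "y": 0, "z": 0.01, "ax": 0.08, "ay": 0.198, "az": -0.123, "grip": 0}
    - {"x": 0.02, "y": 0, "z": 0.01, "ax": 0.08, "ay": 0.198, "az": -0.123, "grip": 0}
    - {"x": 0.02, "y": 0, "z": 0.01, "ax": 0.08, "ay": 0.198, "az": -0.123, "grip": 0}
    - {"x": 0.02, "y": 0, "z": 0.01, "ax": 0.08, "ay": 0.198, "az": -0.123, "grip": 0}

```text
t: 2.9
tcp_pos: [0.4448, -0.5017, 0.3098]
eef_rot: [[0.224, 0.863, 0.452], [0.356, -0.504, 0.787], [0.907, -0.015, -0.42]]
wrist_force: [0.6, 0.2, -0.3]
width: 0.0938
gripper_force: 0.0
```

Run:
```python
from h import *
s=r.sense(); print(np.round(s['joint_pos'],2),s['tcp_pos'],s['t']); print(rel([.45,-.5,.32],tool(60,25)))
```

```text
[ 1.37  1.11 -0.46  0.8  -0.56  1.89  0.47] [ 0.44482353 -0.50166885  0.3097558 ] 2.9
(array([ 0.037,  0.012, -0.002]), array([-0.   , -0.001, -0.005]))
```

```bash
cat > k.py <<'E'
from h import *
import sys
E
python3 - <<'E'
from h import *
R=tool(60,25); d=R[:,2]; g=np.array([.599,-.354,.062])
for k in(-.11,.019): print(g+k*d,rel(g+k*d,R))
# coaster circle fit
f=snap('top'); P=cloud(f); q=P[(abs(P[...,0]-.6)<.08)&(abs(P[...,1]+.35)<.09)]
rgb=f['color'][(abs(P[...,0]-.6)<.08)&(abs(P[...,1]+.35)<.09)].astype(int).sum(1)
m=(q[:,2]>.0015)&(q[:,2]<.008)&(rgb<110)
c,rad=cv2.minEnclosingCircle((q[m][:,:2]*1000).astype(np.float32)); print(c,rad,m.sum())
E
```

```text
[ 0.54915307 -0.44033741  0.10848801] (array([-0.458,  0.207,  0.6  ]), array([-0.   , -0.001, -0.005]))
[ 0.60760992 -0.33908717  0.05397025] (array([-0.459,  0.208,  1.03 ]), array([-0.   , -0.001, -0.005]))
(601.4728393554688, -353.5361633300781) 52.15256118774414 428
```

>>> jog_arm:
  commands:
    - {"x": -0.458, "y": 0.207, "z": 0.6, "ax": 0, "ay": 0, "az": -0.005, "grip": 0}
    - {"x": -0.458, "y": 0.207, "z": 0.6, "ax": 0, "ay": 0, "az": -0.005, "grip": 0}
    - {"x": -0.458, "y": 0.207, "z": 0.6, "ax": 0, "ay": 0, "az": -0.005, "grip": 0}
    - {"x": -0.458, "y": 0.207, "z": 0.6, "ax": 0, "ay": 0, "az": -0.005, "grip": 0}
    - {"x": -0.458, "y": 0.207, "z": 0.6, "ax": 0, "ay": 0, "az": -0.005, "grip": 0}

```text
t: 3.58
tcp_pos: [0.5529, -0.4377, 0.1162]
eef_rot: [[0.204, 0.87, 0.448], [0.373, -0.493, 0.786], [0.905, 0.007, -0.425]]
wrist_force: [0.4, 0.4, 0.4]
width: 0.0943
gripper_force: 0.0
```

Run:
```python
from h import *
s=r.sense(); print(np.round(s['joint_pos'],2),s['tcp_pos'],s['t'])
f=snap('wrist'); save(f,'w1.png'); P=cloud(f)
for d in r.silhouettes('beaker','wrist'): print(round(d['p'],2),rect(P,d['pixels'],.088,.11))
f=snap('top');P=cloud(f)
for d in r.silhouettes('beaker','top'): print(round(d['p'],2),rect(P,d['pixels'],.085,.11))
R=tool(60,25); d=R[:,2]; g=np.array([.599,-.354,.062])
print(rel(g+.019*d,R))
```

```text
[ 1.24  1.28 -0.45  0.95 -0.53  1.56  0.63] [ 0.55289897 -0.4377305   0.11619579] 3.575
0.26 [ 0.  0.  0.  0.  0. nan]
0.93 [ 597.6 -353.8   64.4   64.2   23.2   96.4]
(array([-0.027, -0.015,  0.451]), array([0.001, 0.002, 0.004]))
  return _methods._mean(a, axis=axis, dtype=dtype,
  ret = ret.dtype.type(ret / rcount)
```

View pics/w1.png

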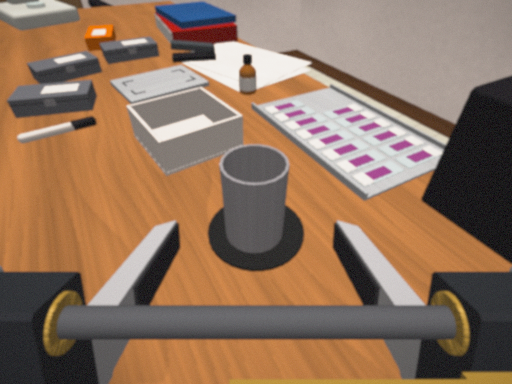

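The wrist view shows the beaker at (255,200), upright on its coaster and centred between the fingers. The way in is clear.

>>> jog_arm:
  commands:
    - {"x": -0.02, "y": -0.015, "z": 0.1, "ax": 0, "ay": 0.002, "az": 0.004, "grip": 0}
    - {"x": -0.027, "y": -0.015, "z": 0.25, "ax": 0, "ay": 0.002, "az": 0.004, "grip": 0}
    - {"x": -0.027, "y": -0.015, "z": 0.35, "ax": 0, "ay": 0.002, "az": 0.004, "grip": 0}
    - {"x": -0.027, "y": -0.015, "z": 0.45, "ax": 0, "ay": 0.002, "az": 0.004, "grip": 0}
    - {"x": -0.027, "y": -0.015, "z": 0.45, "ax": 0, "ay": 0.002, "az": 0.004, "grip": 0}

```text
t: 4.4
tcp_pos: [0.6075, -0.3354, 0.0527]
eef_rot: [[0.211, 0.866, 0.453], [0.362, -0.5, 0.787], [0.908, -0.002, -0.419]]
wrist_force: [-0.3, -0.2, 0.1]
width: 0.0938
gripper_force: 0.0
```

Run:
```python
from h import *
s=r.sense(); print(np.round(s['joint_pos'],2),s['tcp_pos'],s['t'],s['wrist_force'])
R=tool(60,25); d=R[:,2]; g=np.array([.599,-.354,.062])
print(rel(g+.019*d,R))
f=snap('top');P=cloud(f)
for d in r.silhouettes('beaker','top'): print(round(d['p'],2),rect(P,d['pixels'],.085,.11))
```

```text
[ 1.17  1.29 -0.49  1.19 -0.58  1.29  0.71] [ 0.60749319 -0.3353684   0.05268711] 4.4 [-0.2526088  -0.17752726  0.09926245]
(array([-0.001,  0.007, -0.011]), array([-0.   , -0.001, -0.001]))
0.82 [ 597.5 -354.6   65.5   63.3   89.1   96.8]
```

Close the fingers, allowing time to settle.

>>> jog_arm:
  commands:
    - {"x": 0, "y": 0.007, "z": -0.008, "ax": 0, "ay": 0, "az": 0, "grip": 0.15}
    - {"x": 0, "y": 0.007, "z": -0.008, "ax": 0, "ay": 0, "az": 0, "grip": 1}
    - {"x": 0, "y": 0.007, "z": -0.008, "ax": 0, "ay": 0, "az": 0, "grip": 1}
    - {"x": 0, "y": 0.007, "z": -0.008, "ax": 0, "ay": 0, "az": 0, "grip": 1}
    - {"x": 0, "y": 0.007, "z": -0.008, "ax": 0, "ay": 0, "az": 0, "grip": 1}
  force: 25

```text
t: 5.12
tcp_pos: [0.6078, -0.3391, 0.0519]
eef_rot: [[0.212, 0.865, 0.454], [0.361, -0.501, 0.786], [0.908, -0.003, -0.419]]
wrist_force: [-1.2, -0.4, 2.2]
width: 0.0641
gripper_force: 24.7
```

Run:
```python
from h import *
s=r.sense(); print(repr(s['tcp_pos']),s['t'],s['width'],s['gripper_force'],s['wrist_force'],s['eef_rot'])
```

```text
array([ 0.60776587, -0.33913828,  0.05191217]) 5.125 0.06413732523896083 24.70690967515111 [-1.15829073 -0.39394103  2.18450399] [[ 0.21246911  0.86516627  0.45425126]
 [ 0.36124786 -0.50147654  0.78614328]
 [ 0.907941   -0.00293387 -0.41908774]]
```

```bash
cat >> h.py <<'E'
G0=np.array([.6078,-.3391,.0519]); R0=tool(60,24.8)
def pourpose(az,th,exitp,b=.056):
    "tcp pose with lower rim point at exitp, for roll th (deg, negative) and azimuth az"
    R=tool(az,24.8)
    Rt=R@Ro.from_euler('z',th,degrees=True).as_matrix()
    bx=Rt@(R.T@[0,0,1]); low=np.array([0,0,-1.])-(-bx[2])*bx
    low/=np.linalg.norm(low)
    g=np.array(exitp)-(.095-b)*bx-.033*low
    return g+.019*Rt[:,2],Rt,bx
E
python3 - <<'E'
from h import *
az=78
p,Rt,b=pourpose(az,-137,[0,0,0]); h=b[:2]/np.linalg.norm(b[:2]); print(b,np.degrees(np.arccos(b[2])))
ex=np.r_[np.array([.6015,-.130])-.018*h,.085]
p,Rt,b=pourpose(az,-137,ex); print(ex,p)
print('lift',rel(G0+[0,0,.14],tool(60,24.8)))
q=p+[0,0,.03]; print('over',q,rel(q,tool(az,24.8)))
E
```

```text
[-0.74263884 -0.51612128 -0.42673925] 115.26080174908914
[ 0.61628093 -0.11972751  0.085     ] [ 0.63726592 -0.09076465  0.12351761]
lift (array([ 0.424, -0.001, -0.195]), array([ 0.   , -0.   , -0.001]))
over [ 0.63726592 -0.09076465  0.15351761] (array([ 0.627, -0.331,  0.554]), array([ 0.091, -0.   , -0.043]))
```

>>> jog_arm:
  commands:
    - {"x": 0.1, "y": 0, "z": -0.05, "ax": 0, "ay": 0, "az": 0, "grip": 1}
    - {"x": 0.2, "y": 0, "z": -0.09, "ax": 0, "ay": 0, "az": 0, "grip": 1}
    - {"x": 0.31, "y": 0, "z": -0.14, "ax": 0, "ay": 0, "az": 0, "grip": 1}
    - {"x": 0.42, "y": 0, "z": -0.195, "ax": 0, "ay": 0, "az": 0, "grip": 1}
    - {"x": 0.42, "y": 0, "z": -0.195, "ax": 0, "ay": 0, "az": 0, "grip": 1}
  force: 35

```text
t: 5.75
tcp_pos: [0.6092, -0.3404, 0.1934]
eef_rot: [[0.21, 0.865, 0.456], [0.365, -0.502, 0.784], [0.907, 0.002, -0.421]]
wrist_force: [-0.1, -0.6, -1.9]
width: 0.0638
gripper_force: 34.6
```

Run:
```python
from h import *
az=78
s=r.sense(); print(np.round(s['joint_pos'],2),s['tcp_pos'],s['width'],s['wrist_force'])
p,Rt,b=pourpose(az,-137,[0,0,0]); h=b[:2]/np.linalg.norm(b[:2])
ex=np.r_[np.array([.6015,-.130])-.018*h,.085]
p,Rt,b=pourpose(az,-137,ex); q=p+[0,0,.03]; print('over',q,rel(q,tool(az,24.8)))
f=snap('scene'); P=cloud(f); d=r.silhouettes('beaker','scene')
if d: print(d[0]['p'],d[0]['location'],np.nanmean(P[d[0]['pixels']],0))
```

```text
[ 1.18  1.11 -0.51  1.2  -0.61  1.38  0.58] [ 0.60918367 -0.34044652  0.19337255] 0.06381283613486435 [-0.14909419 -0.63483171 -1.92348805]
over [ 0.63726592 -0.09076465  0.15351761] (array([ 0.203, -0.337,  0.751]), array([ 0.092,  0.001, -0.042]))
0.73 [158.3, 292.6] [ 0.60330156 -0.35481701  0.20628804]
```

>>> jog_arm:
  commands:
    - {"x": 0.05, "y": -0.07, "z": 0.15, "ax": 0.02, "ay": 0, "az": -0.01, "grip": 1}
    - {"x": 0.1, "y": -0.15, "z": 0.33, "ax": 0.04, "ay": 0, "az": -0.02, "grip": 1}
    - {"x": 0.14, "y": -0.24, "z": 0.52, "ax": 0.065, "ay": 0, "az": -0.03, "grip": 1}
    - {"x": 0.19, "y": -0.31, "z": 0.69, "ax": 0.085, "ay": 0, "az": -0.04, "grip": 1}
    - {"x": 0.203, "y": -0.337, "z": 0.751, "ax": 0.092, "ay": 0, "az": -0.042, "grip": 1}

```text
t: 6.48
tcp_pos: [0.6349, -0.0839, 0.1507]
eef_rot: [[0.089, 0.98, 0.178], [0.405, -0.199, 0.892], [0.91, -0.007, -0.415]]
wrist_force: [-0.1, 0.0, -2.5]
width: 0.0632
gripper_force: 34.6
```

Run:
```python
from h import *
az=78
s=r.sense(); print(np.round(s['joint_pos'],2),s['tcp_pos'],s['width'],s['wrist_force'],s['t'])
p,Rt,b=pourpose(az,-137,[0,0,0]); h=b[:2]/np.linalg.norm(b[:2])
ex=np.r_[np.array([.6015,-.130])-.018*h,.085]
for th in(-60,-100,-118,-137):
  p,Rt,b=pourpose(az,th,ex); print(th,np.degrees(np.arccos(b[2])),p,rel(p,Rt))
```

```text
[ 0.92  1.11 -0.59  1.44 -0.58  1.2   0.67] [ 0.63488457 -0.08388711  0.15073643] 0.06321848275615934 [-0.11118872  0.02833323 -2.51841787] 6.475
-60 53.98691305652483 [ 0.67079618 -0.10142225  0.08079271] (array([-0.225,  0.131,  0.066]), array([-0.002, -0.003, -0.334]))
-100 88.11786525023365 [ 0.65864317 -0.0927853   0.10873171] (array([-0.132,  0.085,  0.046]), array([-0.001, -0.004, -0.556]))
-118 102.17701428932706 [ 0.64856881 -0.09072167  0.1175143 ] (array([-0.106,  0.05 ,  0.034]), array([-0.001, -0.005, -0.656]))
-137 115.26080174908914 [ 0.63726592 -0.09076465  0.12351761] (array([-0.091,  0.013,  0.019]), array([ 0.   , -0.005, -0.762]))
```

>>> jog_arm:
  commands:
    - {"x": 0, "y": 0, "z": 0, "ax": 0, "ay": 0, "az": -0.05, "grip": 1}
    - {"x": 0, "y": 0, "z": 0, "ax": 0, "ay": 0, "az": -0.11, "grip": 1}
    - {"x": 0, "y": 0, "z": 0, "ax": 0, "ay": 0, "az": -0.165, "grip": 1}
    - {"x": 0, "y": 0, "z": 0, "ax": 0, "ay": 0, "az": -0.22, "grip": 1}
    - {"x": 0, "y": 0, "z": 0, "ax": 0, "ay": 0, "az": -0.28, "grip": 1}

```text
t: 7.1
tcp_pos: [0.6351, -0.0911, 0.1495]
eef_rot: [[-0.698, 0.692, 0.186], [0.42, 0.185, 0.889], [0.58, 0.698, -0.419]]
wrist_force: [0.6, 0.0, -1.3]
width: 0.0639
gripper_force: 34.6
```

>>> jog_arm:
  commands:
    - {"x": 0, "y": 0, "z": 0, "ax": 0, "ay": 0, "az": -0.04, "grip": 1}
    - {"x": 0, "y": 0, "z": 0, "ax": 0, "ay": 0, "az": -0.08, "grip": 1}
    - {"x": 0, "y": 0, "z": 0, "ax": 0, "ay": 0, "az": -0.12, "grip": 1}
    - {"x": 0, "y": 0, "z": 0, "ax": 0, "ay": 0, "az": -0.16, "grip": 1}
    - {"x": 0, "y": 0, "z": 0, "ax": 0, "ay": 0, "az": -0.19, "grip": 1}

```text
t: 7.72
tcp_pos: [0.6351, -0.0911, 0.1494]
eef_rot: [[-0.965, 0.182, 0.186], [0.244, 0.388, 0.889], [0.09, 0.904, -0.419]]
wrist_force: [-0.5, -0.6, -1.7]
width: 0.0637
gripper_force: 34.6
```

Run:
```python
from h import *
az=78
s=r.sense(); print(np.round(s['joint_pos'],2),s['tcp_pos'],s['width'],s['wrist_force'],s['t'])
p,Rt,b=pourpose(az,-137,[0,0,0]); h=b[:2]/np.linalg.norm(b[:2])
ex=np.r_[np.array([.6015,-.130])-.018*h,.085]
for th in(-90,-110,-118,-137):
  p,Rt,b=pourpose(az,th,ex); print(th,np.degrees(np.arccos(b[2])),p,rel(p,Rt))
f=snap('scene'); save(f,'s2.png',(100,150,400,384),2)
```

```text
[ 1.09  1.25 -0.98  1.43 -0.2   1.1   1.84] [ 0.63510837 -0.09106578  0.1494417 ] 0.063657412400658 [-0.47294681 -0.58029229 -1.72439444] 7.725
-90 79.86663218949938 [ 0.66328813 -0.09460838  0.10265398] (array([-0.108, -0.128,  0.072]), array([ 0.   , -0.001, -0.031]))
-110 96.07931302565761 [ 0.65324568 -0.09141339  0.11397512] (array([-0.069, -0.096,  0.06 ]), array([ 0.   , -0.001, -0.142]))
-118 102.17701428932706 [ 0.64856881 -0.09072167  0.1175143 ] (array([-0.053, -0.088,  0.054]), array([ 0.   , -0.001, -0.187]))
-137 115.26080174908914 [ 0.63726592 -0.09076465  0.12351761] (array([-0.014, -0.076,  0.038]), array([ 0.001, -0.001, -0.292]))
```

View pics/s2.png

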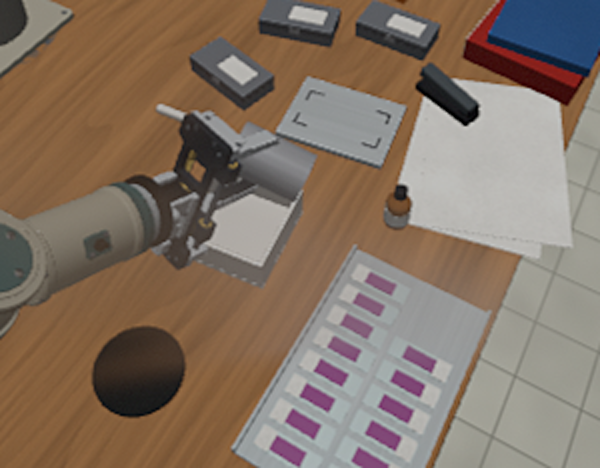

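The scene view shows the empty coaster at (138,370). The beaker is lying almost level above the pan with its foot at (290,180) and its mouth toward the robot. The pour goes on slowly from here.

>>> jog_arm:
  commands:
    - {"x": -0.03, "y": -0.04, "z": 0.02, "ax": 0, "ay": 0, "az": -0.03, "grip": 1}
    - {"x": -0.06, "y": -0.07, "z": 0.05, "ax": 0, "ay": 0, "az": -0.06, "grip": 1}
    - {"x": -0.08, "y": -0.09, "z": 0.06, "ax": 0, "ay": 0, "az": -0.09, "grip": 1}
    - {"x": -0.075, "y": -0.09, "z": 0.06, "ax": 0, "ay": 0, "az": -0.115, "grip": 1}
    - {"x": -0.069, "y": -0.09, "z": 0.06, "ax": 0, "ay": 0, "az": -0.14, "grip": 1}

```text
t: 8.4
tcp_pos: [0.6536, -0.09, 0.1158]
eef_rot: [[-0.952, -0.244, 0.185], [0.056, 0.455, 0.889], [-0.302, 0.857, -0.419]]
wrist_force: [0.4, 0.3, -2.4]
width: 0.0637
gripper_force: 34.5
```

>>> jog_arm:
  commands:
    - {"x": 0.01, "y": 0, "z": 0, "ax": 0, "ay": 0, "az": -0.025, "grip": 1}
    - {"x": 0.02, "y": 0, "z": -0.005, "ax": 0, "ay": 0, "az": -0.05, "grip": 1}
    - {"x": 0.03, "y": 0, "z": -0.01, "ax": 0, "ay": 0, "az": -0.08, "grip": 1}
    - {"x": 0.04, "y": 0, "z": -0.015, "ax": 0, "ay": 0, "az": -0.115, "grip": 1}
    - {"x": 0.055, "y": 0, "z": -0.02, "ax": 0, "ay": 0, "az": -0.15, "grip": 1}

```text
t: 9.02
tcp_pos: [0.6367, -0.0945, 0.1135]
eef_rot: [[-0.736, -0.651, 0.185], [-0.157, 0.431, 0.889], [-0.658, 0.625, -0.419]]
wrist_force: [-0.6, 1.0, -1.3]
width: 0.0641
gripper_force: 34.5
```

>>> jog_arm:
  commands:
    - {"x": 0, "y": 0, "z": 0, "ax": 0, "ay": 0, "az": -0.01, "grip": 1}
    - {"x": 0, "y": 0, "z": 0, "ax": 0, "ay": 0, "az": -0.02, "grip": 1}
    - {"x": 0, "y": 0, "z": 0, "ax": 0, "ay": 0, "az": -0.02, "grip": 1}
    - {"x": 0, "y": 0, "z": 0, "ax": 0, "ay": 0, "az": -0.02, "grip": 1}
    - {"x": 0, "y": 0, "z": 0, "ax": 0, "ay": 0, "az": -0.02, "grip": 1}

```text
t: 9.65
tcp_pos: [0.6375, -0.0935, 0.1157]
eef_rot: [[-0.694, -0.696, 0.185], [-0.183, 0.419, 0.889], [-0.697, 0.583, -0.418]]
wrist_force: [0.9, 0.1, -1.7]
width: 0.0637
gripper_force: 34.5
```

Run:
```python
from h import *
s=r.sense(); print(np.round(s['joint_pos'],2),s['tcp_pos'],s['width'],s['wrist_force'],s['t'])
b=s['eef_rot']@(R0.T@[0,0,1]); print(b,np.degrees(np.arccos(b[2])))
f=snap('scene'); a=snap('top')
c=np.hstack([cv2.resize(f['color'][150:384,100:334],(400,400)),cv2.resize(a['color'][130:260,260:390],(400,400))])
cv2.imwrite('pics/p3.png',c[:,:,::-1])
```

```text
[ 1.15  1.41 -1.19  1.41  0.08  1.08  2.62] [ 0.63748338 -0.09349603  0.11567529] 0.06367800500969584 [ 0.87776209  0.07615942 -1.68748439] 9.65
[-0.70753311 -0.53915908 -0.45684174] 117.18349795762477
```

View pics/p3.png

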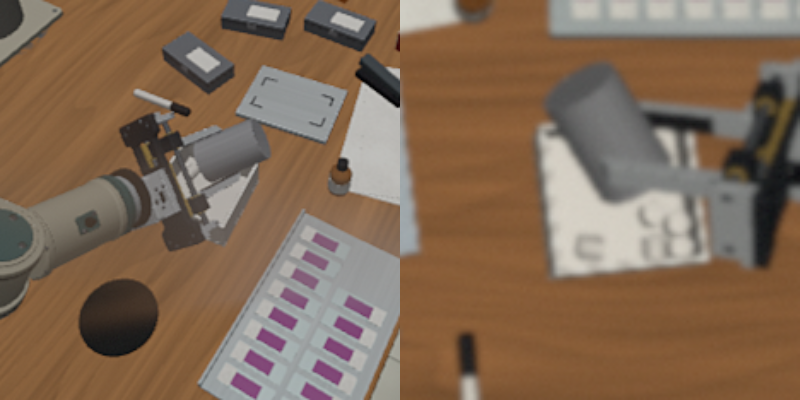

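The top crop (right) shows white canisters lying in the pan at about (590,245), (655,215), (680,220), (650,250) and (680,245). None are outside the pan. A small shake should free any that linger before I turn the beaker back.

>>> jog_arm:
  commands:
    - {"x": 0.02, "y": 0, "z": 0, "ax": 0, "ay": 0, "az": 0.02, "grip": 1}
    - {"x": 0, "y": 0, "z": 0, "ax": 0, "ay": 0, "az": -0.01, "grip": 1}
    - {"x": 0.02, "y": 0, "z": 0, "ax": 0, "ay": 0, "az": 0.01, "grip": 1}
    - {"x": 0, "y": 0, "z": 0, "ax": 0, "ay": 0, "az": -0.01, "grip": 1}
    - {"x": 0, "y": 0, "z": 0, "ax": 0, "ay": 0, "az": -0.01, "grip": 1}

```text
t: 10.38
tcp_pos: [0.6377, -0.0934, 0.116]
eef_rot: [[-0.671, -0.718, 0.186], [-0.196, 0.413, 0.889], [-0.715, 0.561, -0.418]]
wrist_force: [-0.4, 0.3, -1.2]
width: 0.0637
gripper_force: 34.5
```

>>> jog_arm:
  commands:
    - {"x": -0.05, "y": 0.05, "z": 0, "ax": 0, "ay": 0, "az": 0.05, "grip": 1}
    - {"x": -0.09, "y": 0.09, "z": 0, "ax": 0, "ay": 0, "az": 0.1, "grip": 1}
    - {"x": -0.12, "y": 0.12, "z": 0, "ax": 0, "ay": 0, "az": 0.16, "grip": 1}
    - {"x": -0.12, "y": 0.12, "z": 0, "ax": 0, "ay": 0, "az": 0.22, "grip": 1}
    - {"x": -0.12, "y": 0.12, "z": 0, "ax": 0, "ay": 0, "az": 0.28, "grip": 1}

```text
t: 11.0
tcp_pos: [0.6356, -0.0716, 0.1616]
eef_rot: [[-0.981, 0.064, 0.185], [0.195, 0.414, 0.889], [-0.02, 0.908, -0.418]]
wrist_force: [-0.3, 0.2, -0.9]
width: 0.0635
gripper_force: 34.6
```

Run:
```python
from h import *
s=r.sense(); print(np.round(s['joint_pos'],2),s['tcp_pos'],s['wrist_force'],s['t'])
print(rel([.62,-.12,.20],tool(78,24.8)),rel([.62,-.12,.20],tool(60,24.8)))
```

```text
[ 1.08  1.22 -0.97  1.47 -0.23  1.06  1.96] [ 0.63563057 -0.07156636  0.1616117 ] [-0.34915593  0.20622706 -0.88436937] 11.0
(array([ 0.017,  0.046, -0.207]), array([-0.001, -0.001,  0.507])) (array([ 0.017,  0.046, -0.207]), array([-0.073, -0.075,  0.545]))
```

>>> jog_arm:
  commands:
    - {"x": 0, "y": 0.02, "z": -0.1, "ax": 0, "ay": 0, "az": 0.05, "grip": 1}
    - {"x": 0.017, "y": 0.046, "z": -0.207, "ax": 0, "ay": 0, "az": 0.11, "grip": 1}
    - {"x": 0.017, "y": 0.046, "z": -0.207, "ax": 0, "ay": 0, "az": 0.17, "grip": 1}
    - {"x": 0.017, "y": 0.046, "z": -0.207, "ax": 0, "ay": 0, "az": 0.23, "grip": 1}
    - {"x": 0.017, "y": 0.046, "z": -0.207, "ax": 0, "ay": 0, "az": 0.29, "grip": 1}

```text
t: 11.62
tcp_pos: [0.6199, -0.1201, 0.1999]
eef_rot: [[-0.553, 0.812, 0.186], [0.446, 0.101, 0.889], [0.703, 0.575, -0.418]]
wrist_force: [-0.2, 1.2, -0.4]
width: 0.0638
gripper_force: 34.6
```

>>> jog_arm:
  commands:
    - {"x": 0, "y": 0, "z": 0, "ax": 0, "ay": 0, "az": 0.055, "grip": 1}
    - {"x": 0, "y": 0, "z": 0, "ax": 0, "ay": 0, "az": 0.11, "grip": 1}
    - {"x": 0, "y": 0, "z": 0, "ax": 0, "ay": 0, "az": 0.17, "grip": 1}
    - {"x": 0, "y": 0, "z": 0, "ax": 0, "ay": 0, "az": 0.217, "grip": 1}
    - {"x": 0, "y": 0, "z": 0, "ax": 0, "ay": 0, "az": 0.217, "grip": 1}

```text
t: 12.25
tcp_pos: [0.62, -0.1197, 0.1998]
eef_rot: [[0.074, 0.98, 0.185], [0.412, -0.199, 0.889], [0.908, 0.01, -0.419]]
wrist_force: [0.5, 0.9, -1.6]
width: 0.0633
gripper_force: 34.6
```

Run:
```python
from h import *
s=r.sense(); print(np.round(s['joint_pos'],2),s['tcp_pos'],s['wrist_force'],s['t'])
print(rel(G0+[.003,0,.11],R0))
f=snap('top')
save(f,'t4.png',(260,110,450,240),4); P=cloud(f)
for d in r.silhouettes('beaker','top')[:2]: 
  print(d['p'],rect(P,d['pixels'],.19,.3)); q=P[d['pixels']]; print(np.nanmin(q,0),np.nanmax(q,0))
q=P[(abs(P[...,0]-.6)<.08)&(abs(P[...,1]+.35)<.09)]
rgb=f['color'][(abs(P[...,0]-.6)<.08)&(abs(P[...,1]+.35)<.09)].astype(int).sum(1)
m=(q[:,2]>.001)&(q[:,2]<.01)&(rgb<110)
print(cv2.minEnclosingCircle((q[m][:,:2]*1000).astype(np.float32)),q[m].mean(0),np.median(q[m],0))
```

```text
[ 0.95  1.04 -0.54  1.41 -0.61  1.31  0.67] [ 0.62001341 -0.1196511   0.19981549] [ 0.47850923  0.94767969 -1.56165502] 12.25
(array([-0.418,  0.114, -0.603]), array([-0.092, -0.001,  0.046]))
0.59 [ 616.4 -137.5   65.3   64.7  -71.1  229.3]
[ 0.5804298  -0.23007918 -0.00294953] [ 0.6941085  -0.10469006  0.25238482]
((579.2198486328125, -354.763427734375), 36.701744079589844) [ 0.56287831 -0.3603249   0.00470133] [ 0.56148327 -0.36076598  0.00456584]
```

View pics/t4.png

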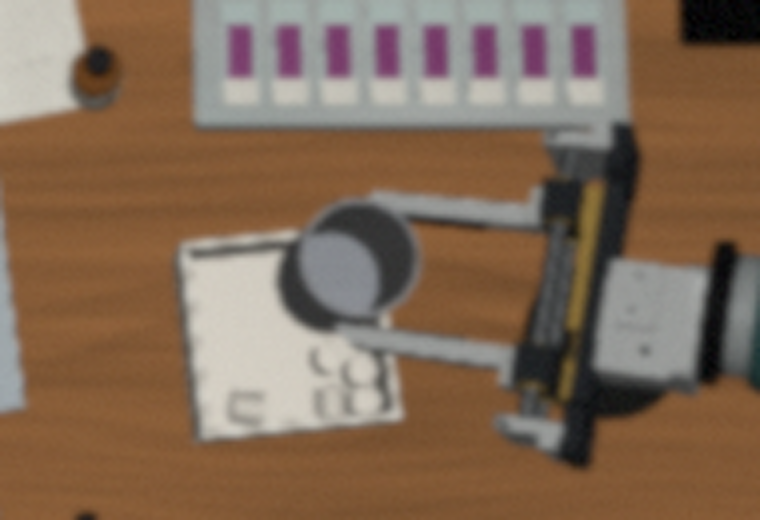

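The beaker at (350,265) is upright, and its floor shows empty. Five canisters show in the pan, at (245,408), (328,360), (360,375), (328,405) and (370,405). Next I carry the beaker back over the coaster.

>>> jog_arm:
  commands:
    - {"x": -0.05, "y": 0.02, "z": -0.15, "ax": -0.02, "ay": 0, "az": 0.01, "grip": 1}
    - {"x": -0.13, "y": 0.04, "z": -0.31, "ax": -0.05, "ay": 0, "az": 0.023, "grip": 1}
    - {"x": -0.26, "y": 0.08, "z": -0.47, "ax": -0.07, "ay": 0, "az": 0.035, "grip": 1}
    - {"x": -0.36, "y": 0.114, "z": -0.603, "ax": -0.092, "ay": 0, "az": 0.046, "grip": 1}
    - {"x": -0.418, "y": 0.114, "z": -0.603, "ax": -0.092, "ay": 0, "az": 0.046, "grip": 1}

```text
t: 12.98
tcp_pos: [0.609, -0.3449, 0.1603]
eef_rot: [[0.211, 0.862, 0.46], [0.363, -0.506, 0.782], [0.908, 0.001, -0.42]]
wrist_force: [-0.5, 0.7, -1.4]
width: 0.0637
gripper_force: 34.6
```

Run:
```python
from h import *
s=r.sense(); print(np.round(s['joint_pos'],2),s['tcp_pos'],s['wrist_force'],s['t'])
for n in('top','scene'):
  f=snap(n); P=cloud(f); w=(abs(P[...,0]-.6)<.09)&(abs(P[...,1]+.35)<.09)
  q=P[w]; rgb=f['color'][w].astype(int).sum(1); m=(q[:,2]>.001)&(q[:,2]<.008)&(rgb<120)
  print(n,m.sum(),cv2.minEnclosingCircle((q[m][:,:2]*1000).astype(np.float32)))
  for d in r.silhouettes('beaker',n)[:1]:
    Q=P[d['pixels']]; z=np.nanpercentile(Q[:,2],97); print(d['p'],z,rect(P,d['pixels'],z-.012,z+.006))
print(rel(G0+[.002,.0005,.002],R0))
```

```text
[ 1.16  1.14 -0.45  1.2  -0.65  1.38  0.64] [ 0.60898003 -0.34488738  0.16031539] [-0.51619104  0.65789046 -1.36997717] 12.975
top 837 ((601.0126953125, -353.5859375), 52.359405517578125)
0.64 0.20881069661630164 [ 600.2 -359.7   64.4   64.2  -62.1  205.5]
scene 701 ((602.9734497070312, -355.2595520019531), 53.36962890625)
0.34 0.03708175785902829 [464.8 278.2 128.6  73.9  14.1  34.2]
(array([-0.332, -0.001,  0.145]), array([-0.001, -0.002,  0.   ]))
```

>>> jog_arm:
  commands:
    - {"x": -0.11, "y": 0, "z": 0.05, "ax": 0, "ay": 0, "az": 0, "grip": 1}
    - {"x": -0.2, "y": 0, "z": 0.09, "ax": 0, "ay": 0, "az": 0, "grip": 1}
    - {"x": -0.27, "y": 0, "z": 0.12, "ax": 0, "ay": 0, "az": 0, "grip": 1}
    - {"x": -0.315, "y": 0, "z": 0.14, "ax": 0, "ay": 0, "az": 0, "grip": 1}
    - {"x": -0.325, "y": 0, "z": 0.142, "ax": 0, "ay": 0, "az": 0, "grip": 1}

```text
t: 13.8
tcp_pos: [0.6097, -0.3404, 0.0552]
eef_rot: [[0.209, 0.866, 0.454], [0.36, -0.5, 0.788], [0.909, -0.001, -0.416]]
wrist_force: [0.1, -0.5, -1.1]
width: 0.0635
gripper_force: 34.6
```

Run:
```python
from h import *
s=r.sense(); print(s['tcp_pos'],s['wrist_force'],s['t'])
print(rel(G0+[.002,.0005,-.001],R0))
f=snap('top'); P=cloud(f)
for d in r.silhouettes('beaker','top')[:1]:
    Q=P[d['pixels']]; z=np.nanpercentile(Q[:,2],97); print(d['p'],z,rect(P,d['pixels'],z-.012,z+.006))
```

```text
[ 0.60970023 -0.34040638  0.05515931] [ 0.12249621 -0.50928043 -1.14279055] 13.8
(array([-0.011, -0.003,  0.011]), array([-0.   , -0.001, -0.   ]))
```

Lower the last few millimetres, then open partly, then fully, and back off along the tool.

>>> jog_arm:
  commands:
    - {"x": -0.008, "y": 0, "z": 0.004, "ax": 0, "ay": 0, "az": 0, "grip": 1}
    - {"x": -0.011, "y": 0, "z": 0.005, "ax": 0, "ay": 0, "az": 0, "grip": 1}
    - {"x": -0.011, "y": 0, "z": 0.005, "ax": 0, "ay": 0, "az": 0, "grip": 1}
    - {"x": -0.011, "y": 0, "z": 0.005, "ax": 0, "ay": 0, "az": 0, "grip": 1}
    - {"x": -0.011, "y": 0, "z": 0.005, "ax": 0, "ay": 0, "az": 0, "grip": 1}
  force: 15

```text
t: 14.52
tcp_pos: [0.6096, -0.3411, 0.0521]
eef_rot: [[0.209, 0.866, 0.455], [0.361, -0.5, 0.787], [0.909, -0.001, -0.417]]
wrist_force: [-0.1, 1.0, -0.2]
width: 0.0646
gripper_force: 14.8
```

>>> jog_arm:
  commands:
    - {"x": 0, "y": 0, "z": 0, "ax": 0, "ay": 0, "az": 0, "grip": 0.25}
    - {"x": 0, "y": 0, "z": 0, "ax": 0, "ay": 0, "az": 0, "grip": 0.15}
    - {"x": 0, "y": 0, "z": 0, "ax": 0, "ay": 0, "az": 0, "grip": 0}
    - {"x": 0, "y": 0, "z": 0, "ax": 0, "ay": 0, "az": 0, "grip": 0}
    - {"x": 0, "y": 0, "z": 0, "ax": 0, "ay": 0, "az": 0, "grip": 0}

```text
t: 15.15
tcp_pos: [0.6096, -0.3411, 0.052]
eef_rot: [[0.209, 0.866, 0.455], [0.361, -0.5, 0.787], [0.909, -0.001, -0.417]]
wrist_force: [-0.2, -1.1, 0.1]
width: 0.094
gripper_force: 0.0
```

>>> jog_arm:
  commands:
    - {"x": 0, "y": 0, "z": -0.1, "ax": 0, "ay": 0, "az": 0, "grip": 0}
    - {"x": 0, "y": 0, "z": -0.25, "ax": 0, "ay": 0, "az": 0, "grip": 0}
    - {"x": 0, "y": 0, "z": -0.45, "ax": 0, "ay": 0, "az": 0, "grip": 0}
    - {"x": 0.1, "y": 0, "z": -0.6, "ax": 0, "ay": 0, "az": 0, "grip": 0}
    - {"x": 0.3, "y": 0, "z": -0.6, "ax": 0, "ay": 0, "az": 0, "grip": 0}

```text
t: 15.78
tcp_pos: [0.5438, -0.4551, 0.2069]
eef_rot: [[0.215, 0.862, 0.459], [0.36, -0.507, 0.783], [0.908, -0.003, -0.42]]
wrist_force: [1.6, -0.1, 0.3]
width: 0.0941
gripper_force: 0.0
```

Run:
```python
from h import *
s=r.sense(); print(np.round(s['joint_pos'],2),s['tcp_pos'],s['t'])
for n in('top','scene'):
  f=snap(n); P=cloud(f)
  for k,lo,hi in(('beaker',.085,.11),('slidebox0',.028,.045),('plate',.005,.016)):
    for d in r.silhouettes(k,n)[:4]:
      q=P[d['pixels']]
      if ((q[:,2]>lo)&(q[:,2]<hi)).sum()>20: print(n,k,round(d['p'],2),rect(P,d['pixels'],lo,hi))
  if n=='top': save(f,'t5.png',None,1.5)
  D=f
p=[.45,-.20,.35]
R=np.array([[1,0,0],[0,-1,0],[0,0,-1.]]); print(rel(p,R))
```

```text
[ 1.24  1.18 -0.41  0.91 -0.6   1.67  0.56] [ 0.5438008  -0.45513412  0.20692732] 15.775
top beaker 0.66 [ 601.6 -355.8   66.6   60.7  -63.7   96.2]
top slidebox0 0.96 [429.9 109.3 129.9  68.4 -14.9  33.8]
top slidebox0 0.77 [573.2 496.9 129.5  68.4  77.   33.2]
top slidebox0 0.62 [462.7 274.9 129.6  68.3  14.6  33.6]
top plate 0.7 [628.9 117.5 170.  130.    7.3   9.8]
scene beaker 0.87 [ 602.1 -356.    65.1   64.9  -89.2   96.1]
scene slidebox0 0.94 [620.7 343.4 131.6  72.9   1.4  34.1]
scene slidebox0 0.85 [431.6 111.5 132.1  70.8 -14.4  34.3]
scene slidebox0 0.83 [576.3 497.5 133.7  70.3  78.9  34.1]
scene slidebox0 0.81 [463.8 277.2 130.7  74.1  13.9  34.3]
scene plate 0.55 [630.4 117.6 170.5 132.2   8.4  10.4]
(array([ 0.665, -0.696,  0.313]), array([-0.19 , -0.328,  0.294]))
```

View pics/t5.png

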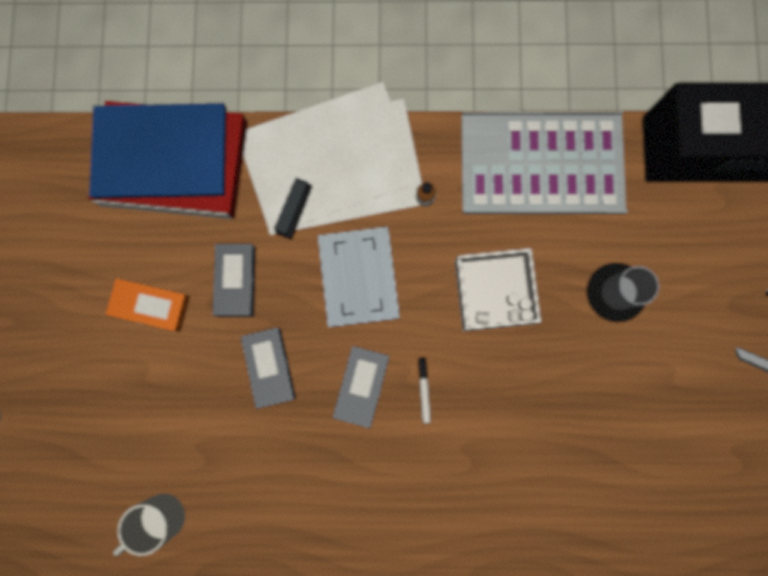

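The beaker stands upright and empty on the coaster at (635,288), and the canisters sit in the pan near (510,310). The candidates are grey at (233,280), (268,367) and (361,386), and orange at (146,305). The three grey ones with paper patches fit the description, and the orange one does not. I'll check this in a wrist crop before grasping.

```bash
cat >> h.py <<'E'
def down(a):
    "tool down, x at azimuth a deg"
    c,s=np.cos(np.radians(a)),np.sin(np.radians(a)); return np.array([[c,s,0],[s,-c,0],[0,0,-1.]])
E
python3 - <<'E'
from h import *
for a in(-14.7,165.3): print(a,rel([.48,-.2,.30],down(a)))
E
```

```text
-14.7 (array([ 0.535, -0.609,  0.428]), array([-0.236, -0.308,  0.366]))
165.3 (array([ 0.535, -0.609,  0.428]), array([ 0.329, -0.252, -0.513]))
```

>>> jog_arm:
  commands:
    - {"x": 0.2, "y": 0, "z": -0.1, "ax": 0.033, "ay": -0.025, "az": -0.05, "grip": 0}
    - {"x": 0.35, "y": -0.15, "z": 0.05, "ax": 0.066, "ay": -0.05, "az": -0.1, "grip": 0}
    - {"x": 0.45, "y": -0.3, "z": 0.2, "ax": 0.1, "ay": -0.076, "az": -0.154, "grip": 0}
    - {"x": 0.535, "y": -0.45, "z": 0.3, "ax": 0.132, "ay": -0.1, "az": -0.205, "grip": 0}
    - {"x": 0.535, "y": -0.609, "z": 0.428, "ax": 0.165, "ay": -0.126, "az": -0.256, "grip": 0}

```text
t: 16.8
tcp_pos: [0.4875, -0.2151, 0.3043]
eef_rot: [[-0.403, 0.915, 0.038], [0.72, 0.291, 0.63], [0.565, 0.281, -0.775]]
wrist_force: [0.8, 0.3, 0.8]
width: 0.094
gripper_force: 0.0
```

Run:
```python
from h import *
s=r.sense(); print(np.round(s['joint_pos'],2),s['tcp_pos'],s['t'])
print(rel([.44,0.0,.28],down(165.3)))
```

```text
[ 1.03  0.67 -0.53  1.43 -0.28  1.47  1.02] [ 0.48753995 -0.21512278  0.30433247] 16.8
(array([0.534, 0.041, 0.509]), array([ 0.179, -0.137, -0.279]))
```

>>> jog_arm:
  commands:
    - {"x": 0.13, "y": 0.01, "z": 0.13, "ax": 0.03, "ay": -0.023, "az": -0.046, "grip": 0}
    - {"x": 0.26, "y": 0.02, "z": 0.26, "ax": 0.06, "ay": -0.046, "az": -0.093, "grip": 0}
    - {"x": 0.4, "y": 0.03, "z": 0.38, "ax": 0.09, "ay": -0.07, "az": -0.14, "grip": 0}
    - {"x": 0.534, "y": 0.041, "z": 0.509, "ax": 0.12, "ay": -0.092, "az": -0.187, "grip": 0}
    - {"x": 0.534, "y": 0.041, "z": 0.509, "ax": 0.15, "ay": -0.115, "az": -0.233, "grip": 0}

```text
t: 17.42
tcp_pos: [0.439, 0.0026, 0.2806]
eef_rot: [[-0.92, 0.39, -0.042], [0.384, 0.917, 0.112], [0.082, 0.087, -0.993]]
wrist_force: [0.7, -0.8, 0.6]
width: 0.0939
gripper_force: 0.0
```

Run:
```python
from h import *
s=r.sense(); print(np.round(s['joint_pos'],2),s['tcp_pos'],s['t'])
print(rel([.48,.115,.25],down(165.3)))
```

```text
[ 0.57  0.3  -0.7   1.88  0.09  1.06  1.02] [0.4390287  0.00255437 0.28062614] 17.425
(array([0.01 , 0.388, 0.137]), array([ 0.029, -0.024, -0.045]))
```

>>> jog_arm:
  commands:
    - {"x": 0, "y": 0.13, "z": 0.05, "ax": 0.029, "ay": -0.024, "az": -0.045, "grip": 0}
    - {"x": 0.01, "y": 0.26, "z": 0.1, "ax": 0.029, "ay": -0.024, "az": -0.045, "grip": 0}
    - {"x": 0.01, "y": 0.388, "z": 0.137, "ax": 0.029, "ay": -0.024, "az": -0.045, "grip": 0}
    - {"x": 0.01, "y": 0.388, "z": 0.137, "ax": 0.029, "ay": -0.024, "az": -0.045, "grip": 0}
    - {"x": 0.01, "y": 0.388, "z": 0.137, "ax": 0.029, "ay": -0.024, "az": -0.045, "grip": 0}

```text
t: 18.05
tcp_pos: [0.4825, 0.1096, 0.2497]
eef_rot: [[-0.964, 0.267, -0.002], [0.267, 0.964, 0.003], [0.003, 0.002, -1.0]]
wrist_force: [-0.8, -0.8, 1.0]
width: 0.0941
gripper_force: 0.0
```

```bash
cat >> h.py <<'E'
def boxes(n,k='slidebox0',lo=.028,hi=.045):
    f=snap(n); P=cloud(f)
    for d in r.silhouettes(k,n):
        q=P[d['pixels']]; g=(q[:,2]>lo)&(q[:,2]<hi)
        if d['p']>.3 and g.sum()>50:
            c=np.median(f['color'][d['pixels']],0); print(n,k,round(d['p'],2),rect(P,d['pixels'],lo,hi),c)
    return f
E
python3 - <<'E'
from h import *
s=r.sense(); print(np.round(s['joint_pos'],2),s['tcp_pos'],s['t'])
f=boxes('wrist'); save(f,'w6.png',None,1.2); boxes('top')
print(rel([.4305,.1095,.10],down(165.2)))
E
```

```text
[ 0.23  0.4  -0.7   1.84  0.29  1.02  0.71] [0.48254611 0.10958247 0.24972945] 18.05
wrist slidebox0 0.97 [6.182e+02 3.418e+02 1.306e+02 6.960e+01 2.000e-01 3.560e+01] [118. 116. 120.]
wrist slidebox0 0.96 [559.4 439.1  67.7  12.7 -10.7  34.9] [108.  55.  10.]
wrist slidebox0 0.76 [429.2 109.1 130.1  67.9 -14.8  35.4] [146. 143. 147.]
wrist slidebox0 0.67 [461.8 275.4 130.   68.7  13.8  35.6] [134. 132. 136.]
top slidebox0 0.96 [453.6 294.8 132.4  47.8  27.4  33.2] [107. 109. 110.]
top slidebox0 0.83 [573.8 497.1 130.   67.   76.8  33.3] [193. 102.  39.]
top slidebox0 0.63 [6.185e+02 3.417e+02 1.287e+02 6.860e+01 1.000e-01 3.330e+01] [101. 102. 104.]
(array([ 0.169, -0.047,  0.502]), array([ 0.001, -0.   , -0.004]))
```

View pics/w6.png

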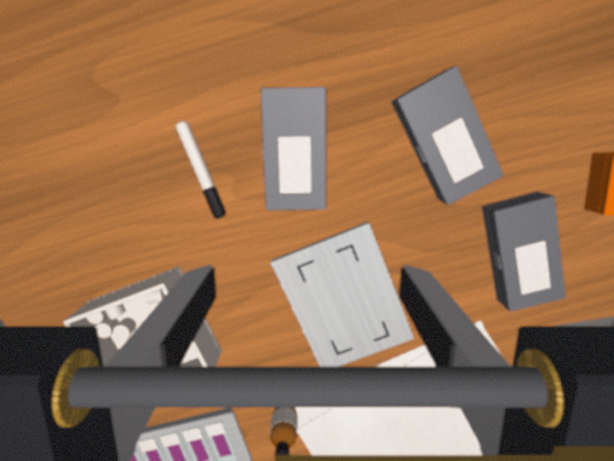

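The wrist view shows grey box A at (294,150), box B at (447,135) and box C at (524,250), each with a paper patch. The orange look-alike is at (600,183). Box A is the first to be picked.

>>> jog_arm:
  commands:
    - {"x": 0.169, "y": -0.047, "z": 0.1, "ax": 0, "ay": 0, "az": -0.003, "grip": 0}
    - {"x": 0.171, "y": -0.048, "z": 0.3, "ax": 0, "ay": 0, "az": -0.003, "grip": 0}
    - {"x": 0.171, "y": -0.048, "z": 0.48, "ax": 0, "ay": 0, "az": -0.003, "grip": 0}
    - {"x": 0.171, "y": -0.048, "z": 0.5, "ax": 0, "ay": 0, "az": -0.003, "grip": 0}
    - {"x": 0.171, "y": -0.048, "z": 0.5, "ax": 0, "ay": 0, "az": -0.003, "grip": 0}

```text
t: 18.88
tcp_pos: [0.4305, 0.1111, 0.1013]
eef_rot: [[-0.966, 0.257, 0.001], [0.257, 0.966, 0.004], [-0.0, 0.004, -1.0]]
wrist_force: [0.6, -0.0, 0.3]
width: 0.094
gripper_force: 0.0
```

Run:
```python
from h import *
s=r.sense(); print(np.round(s['joint_pos'],2),s['tcp_pos'],s['t'])
print(rel([.4298,.1093,.008],down(165.2)))
boxes('scene')
```

```text
[ 0.09  0.53 -0.58  2.15  0.51  0.6   0.46] [0.43052069 0.11107458 0.10134794] 18.875
(array([ 0.001, -0.008,  0.311]), array([ 0.001,  0.   , -0.001]))
scene slidebox0 0.92 [575.8 496.9 135.3  70.5  76.5  34.2] [179.  99.  31.]
scene slidebox0 0.65 [464.  277.2 129.8  76.2  13.5  34.2] [90. 92. 95.]
scene slidebox0 0.64 [622.1 343.1 129.9  74.6   1.4  34.4] [89. 92. 95.]
scene slidebox0 0.63 [431.2 110.4 133.3  69.9 -14.7  34.3] [92. 93. 96.]
```

>>> jog_arm:
  commands:
    - {"x": 0.001, "y": -0.007, "z": 0.12, "ax": 0, "ay": 0, "az": 0, "grip": 0}
    - {"x": 0.001, "y": -0.007, "z": 0.24, "ax": 0, "ay": 0, "az": 0, "grip": 0}
    - {"x": 0.001, "y": -0.007, "z": 0.31, "ax": 0, "ay": 0, "az": 0, "grip": 0}
    - {"x": 0.001, "y": -0.007, "z": 0.31, "ax": 0, "ay": 0, "az": 0, "grip": 0}
    - {"x": 0.001, "y": -0.007, "z": 0.31, "ax": 0, "ay": 0, "az": 0, "grip": 0.1}
  force: 30

```text
t: 19.6
tcp_pos: [0.4304, 0.1098, 0.0088]
eef_rot: [[-0.966, 0.257, 0.003], [0.257, 0.966, 0.004], [-0.002, 0.005, -1.0]]
wrist_force: [-0.1, -0.1, -0.2]
width: 0.0871
gripper_force: 0.0
```

>>> jog_arm:
  commands:
    - {"x": 0, "y": 0, "z": 0, "ax": 0, "ay": 0, "az": 0, "grip": 1}
    - {"x": 0, "y": 0, "z": 0, "ax": 0, "ay": 0, "az": 0, "grip": 1}
    - {"x": 0, "y": 0, "z": 0, "ax": 0, "ay": 0, "az": 0, "grip": 1}
    - {"x": 0, "y": 0, "z": 0, "ax": 0, "ay": 0, "az": 0, "grip": 1}
    - {"x": 0, "y": 0, "z": 0, "ax": 0, "ay": 0, "az": 0, "grip": 1}
  force: 30

```text
t: 20.23
tcp_pos: [0.4297, 0.1095, 0.0082]
eef_rot: [[-0.966, 0.257, 0.002], [0.257, 0.966, 0.004], [-0.001, 0.004, -1.0]]
wrist_force: [0.1, -0.8, 6.7]
width: 0.0676
gripper_force: 30.0
```

>>> jog_arm:
  commands:
    - {"x": 0, "y": 0, "z": -0.08, "ax": 0, "ay": 0, "az": 0, "grip": 1}
    - {"x": 0, "y": 0, "z": -0.2, "ax": 0, "ay": 0, "az": 0, "grip": 1}
    - {"x": 0, "y": 0, "z": -0.32, "ax": 0, "ay": 0, "az": 0, "grip": 1}
    - {"x": 0, "y": 0, "z": -0.32, "ax": 0, "ay": 0, "az": 0, "grip": 1}
    - {"x": 0, "y": 0, "z": -0.32, "ax": 0, "ay": 0, "az": 0, "grip": 1}

```text
t: 20.85
tcp_pos: [0.4283, 0.1083, 0.1027]
eef_rot: [[-0.966, 0.257, -0.001], [0.257, 0.966, 0.003], [0.002, 0.002, -1.0]]
wrist_force: [0.2, 0.4, -2.2]
width: 0.067
gripper_force: 30.0
```

Run:
```python
from h import *
s=r.sense(); print(np.round(s['joint_pos'],2),s['tcp_pos'],s['t'],s['width'],s['wrist_force'])
z=s['tcp_pos'][2]
# held box seen in top view, wrist hides it partly; plate by marks
f=snap('wrist'); P=cloud(f); 
for d in r.silhouettes('slidebox0','wrist'):
    q=P[d['pixels']]; print(d['p'],np.nanmedian(q,0), np.round(d['location']))
for n in('top','scene'):
  f=snap(n);P=cloud(f)
  w=(abs(P[...,0]-.6295)<.08)&(abs(P[...,1]-.1175)<.055)&(abs(P[...,2]-.01)<.006)&(f['color'].sum(-1)<270)
  c,l,a=cv2.minAreaRect((P[w][:,:2]*1000).astype(np.float32)); print(n,w.sum(),c,l,a)
print(rel([.6295,.1175,.13],down(187.4)))
```

```text
[ 0.11  0.53 -0.59  2.15  0.51  0.6   0.46] [0.42833512 0.10827382 0.10272056] 20.85 0.06700506230812327 [ 0.22584129  0.40674514 -2.19187373]
0.95 [0.41145453 0.11196433 0.12982646] [258. 212.]
0.69 [0.45314123 0.2711762  0.03538685] [445. 176.]
0.57 [0.5591295  0.31134068 0.02467947] [493. 265.]
0.36 [ 0.61678862 -0.06288566  0.00818198] [155. 378.]
top 0 (0.0, 0.0) (0.0, 0.0) 0.0
scene 24 (633.140869140625, 104.47172546386719) (139.018310546875, 103.54263305664062) 8.13562297821045
(array([-0.641,  0.2  , -0.093]), array([ 0.001, -0.001, -0.124]))
```

>>> jog_arm:
  commands:
    - {"x": -0.1, "y": 0.03, "z": -0.09, "ax": 0, "ay": 0, "az": -0.025, "grip": 1}
    - {"x": -0.25, "y": 0.08, "z": -0.09, "ax": 0, "ay": 0, "az": -0.05, "grip": 1}
    - {"x": -0.4, "y": 0.13, "z": -0.09, "ax": 0, "ay": 0, "az": -0.08, "grip": 1}
    - {"x": -0.53, "y": 0.17, "z": -0.09, "ax": 0, "ay": 0, "az": -0.1, "grip": 1}
    - {"x": -0.641, "y": 0.2, "z": -0.093, "ax": 0, "ay": 0, "az": -0.124, "grip": 1}

```text
t: 21.68
tcp_pos: [0.631, 0.1174, 0.1298]
eef_rot: [[-0.991, -0.132, -0.002], [-0.132, 0.991, 0.003], [0.001, 0.003, -1.0]]
wrist_force: [0.6, 0.5, -1.7]
width: 0.0675
gripper_force: 30.0
```

Run:
```python
from h import *
s=r.sense(); print(np.round(s['joint_pos'],2),s['tcp_pos'],s['t'],s['width'])
for n in('top','scene','wrist'):
  f=snap(n); P=cloud(f)
  w=(abs(P[...,0]-.6295)<.11)&(abs(P[...,1]-.1175)<.09)&(abs(P[...,2]-.0105)<.004)
  if w.sum()>100:
    c,l,a=cv2.minAreaRect((P[w][:,:2]*1000).astype(np.float32)); print(n,w.sum(),c,l,a)
    if n!='wrist':continue
    g=f['color'].sum(-1); m=w&(g<np.median(g[w])-150); m=cv2.erode(w.astype('u1'),np.ones((5,5)))*m; print(m.sum()); 
print(rel([.6295,.1175,.10],down(187.4)))
```

```text
[ 0.18  0.77 -0.71  1.58  0.56  1.01  1.  ] [0.63101003 0.11741075 0.12978101] 21.675 0.06745979817154661
top 554 (565.3614501953125, 142.35696411132812) (139.48348999023438, 78.9698715209961) 48.9403190612793
scene 1729 (630.5010375976562, 117.73136901855469) (169.71775817871094, 133.994873046875) 7.395758152008057
wrist 4841 (628.4310302734375, 118.35667419433594) (168.98291015625, 130.30116271972656) 7.3113627433776855
159
(array([0.003, 0.001, 0.098]), array([ 0.001, -0.   , -0.   ]))
```

>>> jog_arm:
  commands:
    - {"x": 0.004, "y": 0.001, "z": 0.1, "ax": 0, "ay": 0, "az": 0, "grip": 1}
    - {"x": 0.004, "y": 0.001, "z": 0.22, "ax": 0, "ay": 0, "az": 0, "grip": 1}
    - {"x": 0.004, "y": 0.001, "z": 0.32, "ax": 0, "ay": 0, "az": 0, "grip": 1}
    - {"x": 0.004, "y": 0.001, "z": 0.355, "ax": 0, "ay": 0, "az": 0, "grip": 1}
    - {"x": 0.004, "y": 0.001, "z": 0.355, "ax": 0, "ay": 0, "az": 0, "grip": 1}

```text
t: 22.45
tcp_pos: [0.628, 0.1182, 0.0245]
eef_rot: [[-0.992, -0.13, -0.001], [-0.13, 0.992, 0.003], [0.001, 0.003, -1.0]]
wrist_force: [0.6, 1.5, -1.6]
width: 0.067
gripper_force: 30.0
```

Run:
```python
from h import *
s=r.sense(); print(s['tcp_pos'],s['t'],s['wrist_force']); print(rel([.6293,.1178,.0185],down(187.35)))
```

```text
[0.62800447 0.11817009 0.02447429] 22.45 [ 0.58304763  1.4553511  -1.64535335]
(array([-0.004, -0.002,  0.02 ]), array([ 0.001, -0.   ,  0.001]))
```

>>> jog_arm:
  commands:
    - {"x": -0.004, "y": -0.002, "z": 0.012, "ax": 0, "ay": 0, "az": 0, "grip": 1}
    - {"x": -0.004, "y": -0.002, "z": 0.02, "ax": 0, "ay": 0, "az": 0, "grip": 1}
    - {"x": -0.004, "y": -0.002, "z": 0.02, "ax": 0, "ay": 0, "az": 0, "grip": 1}
    - {"x": -0.004, "y": -0.002, "z": 0.02, "ax": 0, "ay": 0, "az": 0, "grip": 0.2}
    - {"x": -0.004, "y": -0.002, "z": 0.02, "ax": 0, "ay": 0, "az": 0, "grip": 0}

```text
t: 23.08
tcp_pos: [0.6307, 0.1178, 0.0194]
eef_rot: [[-0.992, -0.129, 0.001], [-0.129, 0.992, 0.004], [-0.002, 0.004, -1.0]]
wrist_force: [0.6, -1.3, 1.2]
width: 0.0818
gripper_force: 0.0
```

>>> jog_arm:
  commands:
    - {"x": 0, "y": 0, "z": 0, "ax": 0, "ay": 0, "az": 0, "grip": 0}
    - {"x": 0, "y": 0, "z": 0, "ax": 0, "ay": 0, "az": 0, "grip": 0}
    - {"x": 0, "y": 0, "z": -0.15, "ax": 0, "ay": 0, "az": 0, "grip": 0}
    - {"x": 0, "y": 0, "z": -0.35, "ax": 0, "ay": 0, "az": 0, "grip": 0}
    - {"x": 0, "y": 0, "z": -0.5, "ax": 0, "ay": 0, "az": 0, "grip": 0}

```text
t: 23.7
tcp_pos: [0.6306, 0.1175, 0.1713]
eef_rot: [[-0.992, -0.13, 0.002], [-0.13, 0.992, 0.004], [-0.002, 0.004, -1.0]]
wrist_force: [0.3, 0.2, -0.3]
width: 0.0942
gripper_force: 0.0
```

Run:
```python
from h import *
s=r.sense(); print(s['tcp_pos'],s['t'],s['width'])
boxes('wrist',lo=.028,hi=.055); boxes('top',lo=.028,hi=.055); boxes('scene',lo=.028,hi=.055)
print(rel([.463,.276,.12],down(194)))
```

```text
[0.63064041 0.11750448 0.17134389] 23.7 0.09424709067185744
wrist slidebox0 0.74 [629.6 116.9 129.2  68.9   7.5  45.4] [138. 136. 140.]
wrist slidebox0 0.59 [6.188e+02 3.423e+02 1.303e+02 7.040e+01 2.000e-01 3.560e+01] [113. 112. 116.]
top slidebox0 0.98 [573.5 497.7 130.9  68.4  76.8  33.2] [199. 105.  41.]
top slidebox0 0.75 [618.7 342.1 129.   69.6  -0.   33.4] [105. 106. 108.]
top slidebox0 0.75 [593.5 126.5  59.8  37.8   8.4  43.6] [110. 113. 114.]
scene slidebox0 0.91 [462.  276.  124.5  72.8  13.1  34.3] [89. 92. 96.]
scene slidebox0 0.81 [632.2 118.4 130.8  73.9   6.6  44.1] [91. 94. 97.]
scene slidebox0 0.66 [ 6.218e+02  3.424e+02  1.284e+02  7.160e+01 -5.000e-01  3.430e+01] [90. 92. 95.]
scene slidebox0 0.58 [575.7 497.5 134.9  70.6  76.6  34.3] [180.  98.  31.]
(array([0.481, 0.599, 0.161]), array([ 0.001, -0.001, -0.036]))
```

>>> jog_arm:
  commands:
    - {"x": 0.12, "y": 0.15, "z": 0, "ax": 0, "ay": 0, "az": -0.01, "grip": 0}
    - {"x": 0.24, "y": 0.3, "z": 0.04, "ax": 0, "ay": 0, "az": -0.02, "grip": 0}
    - {"x": 0.36, "y": 0.45, "z": 0.1, "ax": 0, "ay": 0, "az": -0.036, "grip": 0}
    - {"x": 0.481, "y": 0.599, "z": 0.13, "ax": 0, "ay": 0, "az": -0.036, "grip": 0}
    - {"x": 0.481, "y": 0.599, "z": 0.161, "ax": 0, "ay": 0, "az": -0.036, "grip": 0}

```text
t: 24.62
tcp_pos: [0.4591, 0.2803, 0.1201]
eef_rot: [[-0.968, -0.249, -0.003], [-0.249, 0.968, 0.004], [0.002, 0.005, -1.0]]
wrist_force: [0.3, -0.4, 0.0]
width: 0.0938
gripper_force: 0.0
```

Run:
```python
from h import *
s=r.sense(); print(np.round(s['joint_pos'],2),s['tcp_pos'],s['t'])
boxes('wrist',lo=.028,hi=.055); boxes('scene',lo=.028,hi=.055)
print(rel([.4625,.2757,.008],down(194)))
```

```text
[-0.12  0.65 -0.74  1.88  0.58  0.83  0.66] [0.45913807 0.2803182  0.12012147] 24.625
wrist slidebox0 0.9 [6.163e+02 3.425e+02 1.271e+02 6.780e+01 2.000e-01 3.540e+01] [128. 127. 131.]
wrist slidebox0 0.7 [590.2 112.8  68.7  52.7 -82.6  44.5] [ 99.  98. 102.]
wrist slidebox0 0.7 [568.7 470.9  73.5  24.  -34.3  35.4] [144.  94.  10.]
wrist slidebox0 0.66 [461.8 276.2 130.3  68.9  13.8  35.4] [157. 155. 159.]
scene slidebox0 0.93 [6.203e+02 3.433e+02 1.310e+02 7.420e+01 2.000e-01 3.450e+01] [89.  91.5 95. ]
scene slidebox0 0.93 [632.4 117.3 129.8  72.    6.6  44. ] [90. 93. 96.]
scene slidebox0 0.64 [577.3 498.7 134.3  69.   76.3  34.4] [179.  98.  30.]
scene slidebox0 0.63 [464.3 277.2 130.2  74.9  15.5  34.3] [89. 91. 94.]
(array([0.006, 0.003, 0.374]), array([ 0.001, -0.   , -0.001]))
```

>>> jog_arm:
  commands:
    - {"x": 0.006, "y": 0.003, "z": 0.12, "ax": 0, "ay": 0, "az": 0, "grip": 0}
    - {"x": 0.006, "y": 0.003, "z": 0.26, "ax": 0, "ay": 0, "az": 0, "grip": 0}
    - {"x": 0.006, "y": 0.003, "z": 0.36, "ax": 0, "ay": 0, "az": 0, "grip": 0}
    - {"x": 0.006, "y": 0.003, "z": 0.374, "ax": 0, "ay": 0, "az": 0, "grip": 0}
    - {"x": 0.006, "y": 0.003, "z": 0.374, "ax": 0, "ay": 0, "az": 0, "grip": 0.1}

```text
t: 25.45
tcp_pos: [0.4629, 0.2773, 0.0094]
eef_rot: [[-0.971, -0.239, 0.001], [-0.239, 0.971, 0.004], [-0.002, 0.004, -1.0]]
wrist_force: [-0.5, 0.3, 0.4]
width: 0.0872
gripper_force: 0.0
```

>>> jog_arm:
  commands:
    - {"x": 0, "y": 0, "z": 0, "ax": 0, "ay": 0, "az": 0, "grip": 1}
    - {"x": 0, "y": 0, "z": 0, "ax": 0, "ay": 0, "az": 0, "grip": 1}
    - {"x": 0, "y": 0, "z": 0, "ax": 0, "ay": 0, "az": 0, "grip": 1}
    - {"x": 0, "y": 0, "z": 0, "ax": 0, "ay": 0, "az": 0, "grip": 1}
    - {"x": 0, "y": 0, "z": 0, "ax": 0, "ay": 0, "az": 0, "grip": 1}

```text
t: 26.08
tcp_pos: [0.4628, 0.2776, 0.0099]
eef_rot: [[-0.971, -0.24, 0.002], [-0.24, 0.971, 0.003], [-0.003, 0.003, -1.0]]
wrist_force: [-0.7, -1.1, 7.2]
width: 0.067
gripper_force: 30.0
```

>>> jog_arm:
  commands:
    - {"x": 0, "y": 0, "z": -0.08, "ax": 0, "ay": 0, "az": 0, "grip": 1}
    - {"x": 0, "y": 0, "z": -0.2, "ax": 0, "ay": 0, "az": 0, "grip": 1}
    - {"x": 0, "y": 0, "z": -0.35, "ax": 0, "ay": 0, "az": 0, "grip": 1}
    - {"x": 0, "y": 0, "z": -0.46, "ax": 0, "ay": 0, "az": 0, "grip": 1}
    - {"x": 0, "y": 0, "z": -0.46, "ax": 0, "ay": 0, "az": 0, "grip": 1}

```text
t: 26.7
tcp_pos: [0.4631, 0.2781, 0.1487]
eef_rot: [[-0.971, -0.24, 0.004], [-0.24, 0.971, 0.006], [-0.005, 0.005, -1.0]]
wrist_force: [-0.6, 0.6, -3.7]
width: 0.067
gripper_force: 30.0
```

Run:
```python
from h import *
boxes('wrist',lo=.028,hi=.055)
s=r.sense(); print(s['tcp_pos'],s['t'],s['width'],s['wrist_force'])
print(rel([.6298,.1174,.15],down(187.4)))
```

```text
wrist slidebox0 0.81 [ 6.185e+02  3.426e+02  1.310e+02  6.680e+01 -4.000e-01  3.550e+01] [129. 127. 131.]
wrist slidebox0 0.63 [539.7 445.1  28.6  14.5 -18.8  34.5] [128.  65.  10.]
wrist slidebox0 0.58 [586.5 111.7  69.3  44.5 -82.1  44.8] [126. 124. 129.]
[0.46142573 0.27615303 0.14589834] 26.8 0.06692318199594936 [ 0.48648062  0.91332337 -2.74031263]
(array([-0.418, -0.648, -0.015]), array([ 0.001, -0.   ,  0.036]))
```

>>> jog_arm:
  commands:
    - {"x": -0.09, "y": -0.14, "z": -0.02, "ax": 0, "ay": 0, "az": 0.01, "grip": 1}
    - {"x": -0.19, "y": -0.29, "z": -0.02, "ax": 0, "ay": 0, "az": 0.02, "grip": 1}
    - {"x": -0.29, "y": -0.45, "z": -0.02, "ax": 0, "ay": 0, "az": 0.03, "grip": 1}
    - {"x": -0.38, "y": -0.59, "z": -0.02, "ax": 0, "ay": 0, "az": 0.036, "grip": 1}
    - {"x": -0.418, "y": -0.648, "z": -0.015, "ax": 0, "ay": 0, "az": 0.036, "grip": 1}

```text
t: 27.42
tcp_pos: [0.6312, 0.1143, 0.1478]
eef_rot: [[-0.992, -0.125, -0.003], [-0.125, 0.992, 0.001], [0.003, 0.001, -1.0]]
wrist_force: [-0.1, 0.2, -3.5]
width: 0.0667
gripper_force: 30.0
```

Run:
```python
from h import *
boxes('scene',lo=.028,hi=.055)
s=r.sense(); print(s['tcp_pos'],s['t'],s['width'],s['wrist_force'])
print(rel([.6298,.1174,.058],down(187.4)))
```

```text
scene slidebox0 0.86 [620.5 343.7 130.9  75.1   0.9  34.3] [91. 93. 97.]
scene slidebox0 0.65 [632.  117.  130.3  73.6   8.4  44. ] [91. 94. 98.]
scene slidebox0 0.62 [575.6 498.4 132.2  70.4  76.9  34.3] [180.  99.  31.]
[0.63050553 0.11575986 0.14814959] 27.525 0.06697437541017404 [-0.50740119 -0.12056443 -2.35912171]
(array([0.001, 0.005, 0.301]), array([ 0.001, -0.001, -0.001]))
```

>>> jog_arm:
  commands:
    - {"x": 0.001, "y": 0.004, "z": 0.1, "ax": 0, "ay": 0, "az": 0, "grip": 1}
    - {"x": 0.001, "y": 0.004, "z": 0.2, "ax": 0, "ay": 0, "az": 0, "grip": 1}
    - {"x": 0.001, "y": 0.004, "z": 0.28, "ax": 0, "ay": 0, "az": 0, "grip": 1}
    - {"x": 0.001, "y": 0.004, "z": 0.3, "ax": 0, "ay": 0, "az": 0, "grip": 1}
    - {"x": 0.001, "y": 0.004, "z": 0.3, "ax": 0, "ay": 0, "az": 0, "grip": 1}

```text
t: 28.15
tcp_pos: [0.629, 0.1215, 0.0609]
eef_rot: [[-0.991, -0.131, -0.001], [-0.131, 0.991, 0.004], [0.0, 0.004, -1.0]]
wrist_force: [0.7, -0.6, -1.7]
width: 0.067
gripper_force: 30.0
```

Run:
```python
from h import *
s=r.sense(); print(s['tcp_pos'],s['t'],s['wrist_force']); print(rel([.6298,.1174,.0538],down(187.4)))
```

```text
[0.62899562 0.12152423 0.06086054] 28.15 [ 0.74089942 -0.59042364 -1.68734064]
(array([-0.001, -0.014,  0.023]), array([ 0.001, -0.   ,  0.001]))
```

>>> jog_arm:
  commands:
    - {"x": 0, "y": -0.008, "z": 0.005, "ax": 0, "ay": 0, "az": 0, "grip": 1}
    - {"x": 0, "y": -0.008, "z": 0.005, "ax": 0, "ay": 0, "az": 0, "grip": 1}
    - {"x": 0, "y": -0.008, "z": 0.005, "ax": 0, "ay": 0, "az": 0, "grip": 1}

```text
t: 28.52
tcp_pos: [0.6306, 0.1175, 0.0599]
eef_rot: [[-0.992, -0.129, 0.001], [-0.129, 0.992, 0.004], [-0.001, 0.003, -1.0]]
wrist_force: [0.6, -1.0, -2.6]
width: 0.0668
gripper_force: 30.0
```

Run:
```python
from h import *
import numpy as np
for i in range(3):
  s=r.sense(); print(s['tcp_pos'],s['t'],s['wrist_force']); print(rel([.6298,.1174,.0538],down(187.4)))
  f=snap('top')
f=snap('scene');P=cloud(f)
for d in r.silhouettes('slidebox0','scene'):
  q=P[d['pixels']]
  if np.nanmedian(q[:,2])>.04: print(np.nanmedian(q,0),rect(P,d['pixels'],.07,.1))
```

```text
[0.63061766 0.11753624 0.05993107] 28.525 [ 0.5888925  -1.01478637 -2.64015045]
(array([ 0.003, -0.   ,  0.02 ]), array([0.001, 0.   , 0.   ]))
[0.6305343  0.11758736 0.05980837] 28.575 [ 0.14765783 -0.16405939 -2.94786779]
(array([ 0.003, -0.   ,  0.02 ]), array([0.001, 0.   , 0.   ]))
[0.6304638  0.11760309 0.05970435] 28.625 [-0.06335128  0.18324379 -2.825724  ]
(array([ 0.002, -0.   ,  0.02 ]), array([0.001, 0.   , 0.   ]))
[0.65024623 0.09642178 0.0826171 ] [631.4 114.4 130.   75.6   7.8  83.5]
```

>>> jog_arm:
  commands:
    - {"x": 0.002, "y": 0, "z": 0.01, "ax": 0, "ay": 0, "az": 0, "grip": 1}
    - {"x": 0.002, "y": 0, "z": 0.02, "ax": 0, "ay": 0, "az": 0, "grip": 1}
    - {"x": 0.002, "y": 0, "z": 0.02, "ax": 0, "ay": 0, "az": 0, "grip": 1}
    - {"x": 0.002, "y": 0, "z": 0.02, "ax": 0, "ay": 0, "az": 0, "grip": 0.2}
    - {"x": 0.002, "y": 0, "z": 0.02, "ax": 0, "ay": 0, "az": 0, "grip": 0}

```text
t: 29.4
tcp_pos: [0.63, 0.1177, 0.0533]
eef_rot: [[-0.992, -0.129, 0.001], [-0.129, 0.992, 0.004], [-0.001, 0.004, -1.0]]
wrist_force: [-0.1, -0.0, -0.6]
width: 0.082
gripper_force: 0.0
```

>>> jog_arm:
  commands:
    - {"x": 0, "y": 0, "z": 0, "ax": 0, "ay": 0, "az": 0, "grip": 0}
    - {"x": 0, "y": 0, "z": 0, "ax": 0, "ay": 0, "az": 0, "grip": 0}
    - {"x": 0, "y": 0, "z": -0.15, "ax": 0, "ay": 0, "az": 0, "grip": 0}
    - {"x": 0, "y": 0, "z": -0.35, "ax": 0, "ay": 0, "az": 0, "grip": 0}
    - {"x": 0, "y": 0, "z": -0.5, "ax": 0, "ay": 0, "az": 0, "grip": 0}

```text
t: 30.02
tcp_pos: [0.6301, 0.1175, 0.2058]
eef_rot: [[-0.992, -0.13, 0.002], [-0.13, 0.992, 0.004], [-0.002, 0.004, -1.0]]
wrist_force: [0.2, 0.2, 0.9]
width: 0.0939
gripper_force: 0.0
```

Run:
```python
from h import *
s=r.sense(); print(s['tcp_pos'],s['t'],s['width'])
boxes('wrist',lo=.028,hi=.09); boxes('scene',lo=.07,hi=.09);  boxes('scene',lo=.028,hi=.036); boxes('top',lo=.028,hi=.09)
print(rel([.619,.3425,.13],down(180.2)))
```

```text
[0.6300876  0.11748249 0.20581199] 30.025 0.09388429290489916
wrist slidebox0 0.97 [627.9 116.9 129.4  68.8   7.4  79.4] [138. 136. 140.]
wrist slidebox0 0.75 [6.186e+02 3.417e+02 1.297e+02 6.920e+01 2.000e-01 3.570e+01] [116. 114. 118.]
scene slidebox0 0.68 [631.1 116.9 129.5  71.6   9.3  78.3] [91. 93. 97.]
scene slidebox0 0.87 [648.9  94.1 142.   57.   33.6  31.6] [43. 44. 46.]
scene slidebox0 0.79 [577.  499.3 134.8  69.2  78.1  33.7] [180.  99.  31.]
scene slidebox0 0.61 [622.3 341.5 128.7  73.4  -1.2  34. ] [90. 93. 97.]
top slidebox0 0.96 [573.9 497.6 133.   67.8  77.   33.1] [201. 106.  41.]
top slidebox0 0.93 [6.186e+02 3.415e+02 1.290e+02 6.990e+01 1.000e-01 3.350e+01] [106. 107. 109.]
top slidebox0 0.6 [590.1 127.   56.5  37.1   7.7  77.9] [111. 114. 115.]
(array([-0.066,  0.75 ,  0.241]), array([ 0.001, -0.001,  0.04 ]))
```

>>> jog_arm:
  commands:
    - {"x": -0.02, "y": 0.19, "z": 0, "ax": 0, "ay": 0, "az": 0.01, "grip": 0}
    - {"x": -0.04, "y": 0.38, "z": 0, "ax": 0, "ay": 0, "az": 0.025, "grip": 0}
    - {"x": -0.06, "y": 0.57, "z": 0.1, "ax": 0, "ay": 0, "az": 0.04, "grip": 0}
    - {"x": -0.066, "y": 0.72, "z": 0.2, "ax": 0, "ay": 0, "az": 0.04, "grip": 0}
    - {"x": -0.066, "y": 0.75, "z": 0.241, "ax": 0, "ay": 0, "az": 0.04, "grip": 0}

```text
t: 31.05
tcp_pos: [0.6163, 0.347, 0.1283]
eef_rot: [[-1.0, -0.01, -0.005], [-0.01, 1.0, 0.004], [0.005, 0.004, -1.0]]
wrist_force: [0.3, -0.6, 1.2]
width: 0.0941
gripper_force: 0.0
```

Run:
```python
from h import *
boxes('wrist',lo=.028,hi=.04); boxes('scene',lo=.028,hi=.036)
s=r.sense(); print(np.round(s['joint_pos'],2),s['tcp_pos'],s['t'])
print(rel([.619,.342,.009],down(180.2)))
```

```text
wrist slidebox0 0.89 [572.6 498.7 130.9  68.9  77.1  35.6] [236. 126.  10.]
wrist slidebox0 0.87 [625.2 150.9 129.9   4.    8.1  34.2] [55. 54. 56.]
wrist slidebox0 0.72 [6.185e+02 3.427e+02 1.298e+02 6.810e+01 1.000e-01 3.530e+01] [139. 136. 140.]
scene slidebox0 0.89 [ 6.209e+02  3.432e+02  1.307e+02  7.350e+01 -6.000e-01  3.370e+01] [90. 92. 94.]
scene slidebox0 0.69 [577.9 497.8 130.7  69.3  79.8  33.9] [164.  94.  29.]
scene slidebox0 0.67 [637.4  85.5 124.6   6.    6.5  32. ] [42. 43. 45.]
[-0.21  0.85 -0.66  1.37  0.54  1.11  0.63] [0.62102191 0.34105926 0.13159022] 31.25
(array([0.007, 0.002, 0.409]), array([ 0.001,  0.   , -0.   ]))
```

>>> jog_arm:
  commands:
    - {"x": 0.006, "y": 0.003, "z": 0.14, "ax": 0, "ay": 0, "az": 0, "grip": 0}
    - {"x": 0.006, "y": 0.003, "z": 0.29, "ax": 0, "ay": 0, "az": 0, "grip": 0}
    - {"x": 0.006, "y": 0.003, "z": 0.39, "ax": 0, "ay": 0, "az": 0, "grip": 0}
    - {"x": 0.006, "y": 0.003, "z": 0.408, "ax": 0, "ay": 0, "az": 0, "grip": 0}
    - {"x": 0.006, "y": 0.003, "z": 0.408, "ax": 0, "ay": 0, "az": 0, "grip": 0.1}

```text
t: 31.88
tcp_pos: [0.6198, 0.3436, 0.0109]
eef_rot: [[-1.0, -0.002, 0.002], [-0.002, 1.0, 0.004], [-0.002, 0.004, -1.0]]
wrist_force: [0.4, 0.3, 0.6]
width: 0.0872
gripper_force: 0.0
```

>>> jog_arm:
  commands:
    - {"x": 0, "y": 0, "z": 0, "ax": 0, "ay": 0, "az": 0, "grip": 1}
    - {"x": 0, "y": 0, "z": 0, "ax": 0, "ay": 0, "az": 0, "grip": 1}
    - {"x": 0, "y": 0, "z": 0, "ax": 0, "ay": 0, "az": 0, "grip": 1}
    - {"x": 0, "y": 0, "z": 0, "ax": 0, "ay": 0, "az": 0, "grip": 1}
    - {"x": 0, "y": 0, "z": 0, "ax": 0, "ay": 0, "az": 0, "grip": 1}

```text
t: 32.5
tcp_pos: [0.6193, 0.3442, 0.0109]
eef_rot: [[-1.0, -0.004, 0.002], [-0.004, 1.0, 0.003], [-0.002, 0.003, -1.0]]
wrist_force: [-0.4, -1.9, 6.7]
width: 0.0669
gripper_force: 30.0
```

>>> jog_arm:
  commands:
    - {"x": 0, "y": 0, "z": -0.1, "ax": 0, "ay": 0, "az": 0, "grip": 1}
    - {"x": 0, "y": 0, "z": -0.25, "ax": 0, "ay": 0, "az": 0, "grip": 1}
    - {"x": 0, "y": 0, "z": -0.4, "ax": 0, "ay": 0, "az": 0, "grip": 1}
    - {"x": 0, "y": 0, "z": -0.58, "ax": 0, "ay": 0, "az": 0, "grip": 1}
    - {"x": 0, "y": 0, "z": -0.58, "ax": 0, "ay": 0, "az": 0, "grip": 1}

```text
t: 33.12
tcp_pos: [0.6203, 0.3463, 0.1885]
eef_rot: [[-1.0, -0.004, 0.007], [-0.004, 1.0, 0.009], [-0.007, 0.009, -1.0]]
wrist_force: [0.5, -0.2, -3.2]
width: 0.0664
gripper_force: 30.0
```

Run:
```python
from h import *
boxes('scene',lo=.07,hi=.09)
s=r.sense(); print(s['tcp_pos'],s['t'],s['width'],s['wrist_force'])
print(rel([.6295,.1174,.185],down(187.4)))
```

```text
scene slidebox0 0.94 [630.9 116.8 128.7  70.2   7.3  78.2] [91. 93. 97.]
[0.61796684 0.34338507 0.18306322] 33.225 0.06674707497161304 [-0.23866051 -0.52547302 -2.6448124 ]
(array([-0.035, -0.753, -0.009]), array([ 0.001,  0.   , -0.04 ]))
```

>>> jog_arm:
  commands:
    - {"x": -0.01, "y": -0.18, "z": -0.01, "ax": 0, "ay": 0, "az": -0.01, "grip": 1}
    - {"x": -0.02, "y": -0.36, "z": -0.01, "ax": 0, "ay": 0, "az": -0.02, "grip": 1}
    - {"x": -0.03, "y": -0.54, "z": -0.01, "ax": 0, "ay": 0, "az": -0.03, "grip": 1}
    - {"x": -0.035, "y": -0.7, "z": -0.01, "ax": 0, "ay": 0, "az": -0.04, "grip": 1}
    - {"x": -0.035, "y": -0.753, "z": -0.009, "ax": 0, "ay": 0, "az": -0.04, "grip": 1}

```text
t: 33.85
tcp_pos: [0.6289, 0.112, 0.1825]
eef_rot: [[-0.992, -0.124, -0.004], [-0.124, 0.992, -0.0], [0.004, 0.0, -1.0]]
wrist_force: [1.4, 0.4, -1.6]
width: 0.0665
gripper_force: 30.0
```

>>> jog_arm:
  commands:
    - {"x": 0, "y": 0, "z": 0.08, "ax": 0, "ay": 0, "az": 0, "grip": 1}
    - {"x": 0, "y": 0, "z": 0.17, "ax": 0, "ay": 0, "az": 0, "grip": 1}
    - {"x": 0, "y": 0, "z": 0.26, "ax": 0, "ay": 0, "az": 0, "grip": 1}
    - {"x": 0, "y": 0, "z": 0.28, "ax": 0, "ay": 0, "az": 0, "grip": 1}
    - {"x": 0, "y": 0, "z": 0.28, "ax": 0, "ay": 0, "az": 0, "grip": 1}

```text
t: 34.48
tcp_pos: [0.6293, 0.1189, 0.1008]
eef_rot: [[-0.991, -0.13, -0.001], [-0.13, 0.991, 0.004], [0.001, 0.004, -1.0]]
wrist_force: [0.2, 0.5, -1.7]
width: 0.0666
gripper_force: 30.0
```

Run:
```python
from h import *
for i in range(3): f=snap('scene')
s=r.sense(); print(s['tcp_pos'],s['t'],s['wrist_force']); print(rel([.6295,.1174,.0892],down(187.4)))
```

```text
[0.63047255 0.11874051 0.1024035 ] 34.625 [-0.5549001   0.2078158  -1.83121254]
(array([ 0.004, -0.004,  0.044]), array([0.001, 0.001, 0.   ]))
```

>>> jog_arm:
  commands:
    - {"x": 0.003, "y": -0.004, "z": 0.02, "ax": 0, "ay": 0, "az": 0, "grip": 1}
    - {"x": 0.003, "y": -0.004, "z": 0.036, "ax": 0, "ay": 0, "az": 0, "grip": 1}
    - {"x": 0.003, "y": -0.004, "z": 0.044, "ax": 0, "ay": 0, "az": 0, "grip": 1}
    - {"x": 0.003, "y": -0.004, "z": 0.044, "ax": 0, "ay": 0, "az": 0, "grip": 1}
    - {"x": 0.003, "y": -0.004, "z": 0.044, "ax": 0, "ay": 0, "az": 0, "grip": 0.2}

```text
t: 35.25
tcp_pos: [0.6295, 0.117, 0.0885]
eef_rot: [[-0.992, -0.129, 0.001], [-0.129, 0.992, 0.004], [-0.002, 0.004, -1.0]]
wrist_force: [0.1, -0.2, -0.8]
width: 0.0734
gripper_force: 0.0
```

>>> jog_arm:
  commands:
    - {"x": 0, "y": 0, "z": 0, "ax": 0, "ay": 0, "az": 0, "grip": 0}
    - {"x": 0, "y": 0, "z": 0, "ax": 0, "ay": 0, "az": 0, "grip": 0}
    - {"x": 0, "y": 0, "z": 0, "ax": 0, "ay": 0, "az": 0, "grip": 0}
    - {"x": 0, "y": 0, "z": -0.15, "ax": 0, "ay": 0, "az": 0, "grip": 0}
    - {"x": 0, "y": 0, "z": -0.35, "ax": 0, "ay": 0, "az": 0, "grip": 0}

```text
t: 35.88
tcp_pos: [0.628, 0.116, 0.1928]
eef_rot: [[-0.992, -0.13, -0.003], [-0.13, 0.992, 0.003], [0.003, 0.003, -1.0]]
wrist_force: [0.6, -0.4, 0.6]
width: 0.0939
gripper_force: 0.0
```

>>> jog_arm:
  commands:
    - {"x": 0, "y": 0, "z": -0.2, "ax": 0, "ay": 0, "az": 0, "grip": 0}
    - {"x": 0.2, "y": 0, "z": -0.3, "ax": 0, "ay": 0, "az": 0, "grip": 0}
    - {"x": 0.4, "y": 0, "z": -0.3, "ax": 0, "ay": 0, "az": 0, "grip": 0}
    - {"x": 0.5, "y": 0, "z": -0.3, "ax": 0, "ay": 0, "az": 0, "grip": 0}
    - {"x": 0.5, "y": 0, "z": -0.3, "ax": 0, "ay": 0, "az": 0, "grip": 0}

```text
t: 36.5
tcp_pos: [0.4787, 0.0962, 0.2837]
eef_rot: [[-0.991, -0.13, 0.001], [-0.13, 0.991, 0.001], [-0.001, 0.001, -1.0]]
wrist_force: [1.1, 0.1, -0.1]
width: 0.0946
gripper_force: 0.0
```

Run:
```python
from h import *
s=r.sense(); print(s['tcp_pos'],s['t'],s['width'])
f=boxes('wrist',lo=.1,hi=.125); g=boxes('scene',lo=.1,hi=.125); t=boxes('top',lo=.1,hi=.125)
boxes('top',lo=.028,hi=.04)
boxes('scene','beaker',.085,.11)
c=np.hstack([cv2.resize(f['color'],(400,300)),cv2.resize(g['color'],(400,300))])
c=np.vstack([c,np.hstack([cv2.resize(g['color'][100:250,200:400],(400,300)),cv2.resize(t['color'][120:270,270:470],(400,300))])])
cv2.imwrite('pics/end.png',c[:,:,::-1])
```

```text
[0.47869629 0.0961825  0.28370101] 36.5 0.0945994576392229
wrist slidebox0 0.73 [613.5 113.9 102.1  68.8   6.9 113.4] [124. 123. 127.]
scene slidebox0 0.6 [630.8 116.4 128.5  72.8   7.8 112. ] [91. 93. 96.]
top slidebox0 0.65 [637.2 116.3 112.4  68.2   7.8 111.8] [110. 113. 113.]
top slidebox0 0.84 [573.6 497.7 132.3  68.3  77.3  33.2] [194. 102.  40.]
scene beaker 0.84 [ 601.9 -355.5   66.2   63.8  -33.6   96.7] [76. 66. 62.]
```

View pics/end.png

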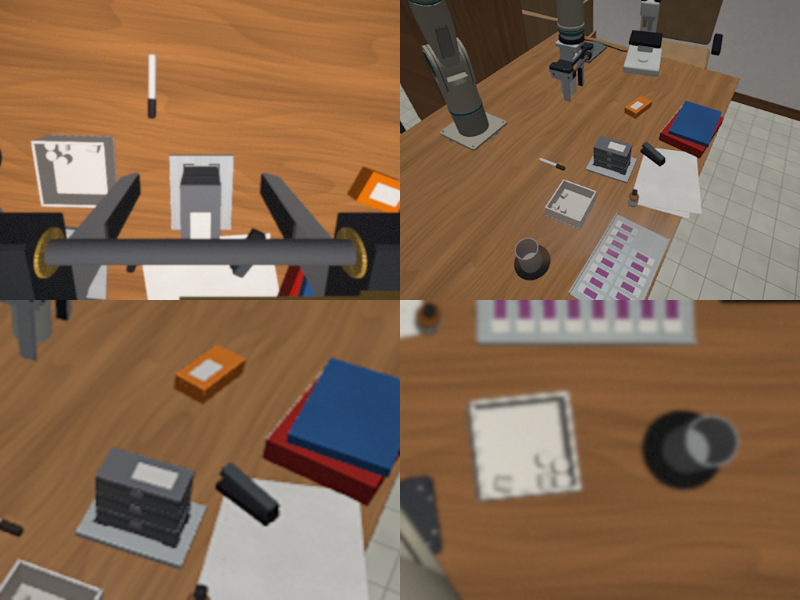

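The final views show three grey boxes in a straight column on the plate at (145,500). The beaker stands upright on its coaster at (710,440), the canisters are in the pan at (540,470), and the bystanders and the orange box are untouched.

```bash
python3 -c "
from rig import r
print(r.close_job())"
```

```text
the job is handed in; nothing more can be done
None
```

The job is handed in at about 37 s: the canisters are in the pan (five counted in the images), the empty beaker is upright on its coaster, and all three grey slide boxes are in one column on the plate's outline, with nothing else moved.

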